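# Feel for the heavy side of a loaded roller-drum mixer and hold it down

## Task

The roller-drum mixer is switched off and its wheel is loaded unevenly: the six closed bottles look alike, but those on one side are much heavier. Turn the wheel by hand to feel which side is heavy, then turn that heavy side to the very bottom and finish while still gripping the wheel there by its rim, keeping it still so that I can add the counterweight at the top. Leave everything else on the bench where it stands.

Things in the scene. Friction and masses are not known exactly. Their poses are not given: they have to be found in the camera images.
- mixer: roller-drum mixer, fixed to the bench: dark base plate 250 x 300 mm (top at 18 mm), light grey motor column 140 (x) x 105 (y) mm, 215 mm high, on the +y side of the wheel, its near face 70 mm from the wheel's middle plane. Origin on the bench right below the wheel's centre; y is the wheel's horizontal shaft, towards the column; z up.
- wheel: the mixer's upright wheel: a flat bare-metal disc, 270 mm diameter, 14 mm thick, on a horizontal shaft 165 mm above the bench; it turns endlessly either way and carries the bottles with it. Origin at the disc's centre, on the shaft, at mid thickness; y axis along the shaft towards the motor column; x and z turn with the wheel, but where the heavy side lies from them differs each time.
- rim_top (a point): highest point of the wheel's rim, 300 mm above the bench; does not turn with the wheel; z up, y along the shaft. The rim is plain and free all round: six closed white bottles (47 mm diameter, 92 mm long, parallel to the shaft, on a 66 mm radius circle) and their grommets sit through the disc within 93 mm of the shaft, the bottles sticking out 46 mm from the disc's mid plane on both sides.
- shaft (a point): point on the shaft at the wheel's centre; does not turn. The switched-off drive drags on the wheel with about 0.45 N m either way; its heavy side (heavy_side: the middle one of three neighbouring heavy bottles) pulls with 0.25 to 0.37 N m when level with the shaft. So the wheel stays where it is left and never settles, but is clearly harder to turn while the heavy side rises than while it sinks.
- spare_bottle: bystander: loose white bottle with a screw cap, 47 mm diameter, 92 mm high, standing beside the mixer; origin at the centre of its underside
- pipette_long: bystander: hand pipette lying on the bench near the mixer, about 290 mm long, 30 mm high; origin on the bench below its middle
- pipette_short: bystander: hand pipette lying on the bench, about 260 mm long, 30 mm high; origin on the bench below its middle
- flask: bystander: glass volumetric flask, 73 mm diameter, 177 mm high, standing behind the motor column; origin at the centre of its underside
- beaker: bystander: glass beaker, 68 mm diameter, 90 mm high, near the mixer; origin at the centre of its underside
- media_bottle: bystander: glass bottle with a screw cap, 86 mm diameter, 174 mm high; origin at the centre of its underside
- vial_box: bystander: open cardboard box of closed vials, 130 x 110 x 80 mm with a raised lid; origin at the centre of its underside

How it is judged:
At the end, for the whole second after the job is handed in: the heavy side (the middle bottle of the three heavy ones) is within 25 degrees of the very bottom, its centre less than 105 mm above the bench; the gripper's fingers hold the wheel at its rim (more than 5 N of contact) and the wheel is at rest (slower than 0.1 rad/s) (height (world z) of heavy_side_c0 below 0.105 m and contact force between the fingers and wheel above 5 N and distance between the grasp point and wheel between 0.09 and 0.16 m and angular speed of wheel below 0.1 rad/s); the arm keeps its last pose, push and grip.
It fails at once if a loose thing on the bench is moved by more than 25 mm (distance of any of spare_bottle, pipette_long, pipette_short, flask, beaker, media_bottle, vial_box from where it was at the start of the episode above 0.025 m).
It also fails if it takes over 72 s, if anything falls off the work surface, if the arm or the gripper's body presses on something with over 40 N, if the wrist force passes 120 N, or if a joint passes its speed limit or range.

## Robot

A 6-joint arm with a two-finger parallel gripper is mounted at the origin on the work surface. World frame = base frame: x ahead of the robot, y to its left, z up, the work surface at z = 0. Lengths are in m, angles in rad, forces in N, time in s.
With the tool pointing down it reaches from about 0.35 to 0.8 m from the base axis. Payload 7.3 kg.
Tool frame: the origin (TCP) lies midway between the tips of the shut fingers; the grasp point (between the pads) lies robot.hold_point_z behind it (robot.hold_point_z is the distance from the TCP to the grasp point, in m); x points along the fingers, y is the direction in which the jaws open and shut, and the axes are right-handed (so a half turn about x gives the same grasp; the last joint's range is limited). The gripper opens to 85 mm and grips with 20 to 120 N. Pads are 22 mm wide; open, the fingers measure 114 mm over their backs; the gripper's body (76 mm by 85 mm) begins 54 mm behind the grasp point. The pads swing forward as they close: fully open they stand 13 mm farther back than shut.
Start: joints at [1.167, 0.342, 1.524, -0, 1.275, -0.146], TCP at [0.134, 0.508, 0.231] pointing down, gripper open.
Joint ranges: [-2.53, 2.53], [-0.77, 2.02], [0.04, 2.7], [-1, 4.14], [0.28, 2.66], [-3.11, 3.11]. Speed limits (rad/s): [2.57, 2.57, 3.14, 3.14, 3.14, 3.14].

## Interface

Orientations are given as a 3x3 rotation matrix whose columns are the frame's x, y, z axes.
In Python, from station import robot, capture, job gives the robot as it stands.
- The arm moves only by the shell command python3 -m handwheel 'ROWS' [FORCE]. ROWS is JSON, a list of rows, each an object with "travel": the shift along the tool's x, y, z in mm, a list of three; "dr": the turn, a rotation vector about the tool's x, y, z in degrees, a list of three; "fingers": the opening, from 0 (shut) to 1 (fully open). A call has 1 to 10 rows; each row is the pose to reach, as a shift and turn from the pose commanded when the call began, along the tool's axes at that moment; what a row does not reach only later rows make up. A row lasts 1/10 s, in which the tool goes at most 50 mm and 8.59 degrees, less where a joint would pass 70% of its speed; a pose out of reach is approached as far as the arm can. A call with a gripper value outside its range is refused whole. The fingers move at their own pace and stop on an object; FORCE is the grip in N (left out, the last holds). Time passes only in rows, so rows that repeat a pose let the fingers close. It gives the time, the measured TCP pose, the force and the opening at its end, in the units of the state.
- robot.state(): the state, without advancing time (a new reading comes with each control period).
- capture(name): name is "side" or "top"; returns a dict with "pixels" (400x640x3 uint8, red, green, blue), "depth" (400x640 float32, m along the optical axis (not along the pixel's ray), 0 where there is no reading), "fov_y" (degrees; the focal length in pixels is half the picture's height over the tangent of half this angle, whatever the lens; pixels are square), "cx", "cy" (the principal point, pixels), "D" ([k1, k2, p1, p2, k3] as OpenCV has them; the pictures are not rectified), "view" (4x4, takes a point from world to camera coordinates). Camera axes: x right, y down, z forward; pixel columns grow to the right and rows downward; lengths in m; the calibration is good to about 2 mm. A picture is of the moment at which its call begins.
- job.hand_in(): hands the job in, once; it reports no verdict.
The state is a dict: "time_s": time; "joint_pos": joint angles; "joint_velocities": joint speeds; "tau": joint torques, N m; "eef_pos": TCP position; "orientation": TCP orientation; "force": force on the tool from outside, world axes, zero at the start; "wrist_torque": the same for the moment, N m; "opening": finger opening in m.
Only numpy, scipy, OpenCV 4.12 (cv2) and the standard library are available. Lean on these libraries where they do the work, as an engineer would, in place of code of your own. Each camera call takes 0.05 s, during which the arm holds its last target.

## Working session

There is one attempt and no reset: what is moved stays moved. The work goes in short steps, Python scripts to look and compute and a shell command to move; the robot and the scene stay as the last step left them, time stands still between calls to the robot, and variables do not carry over. Pictures are saved under pics/ and viewed, and the job is handed in when it is done.

```bash
ls; mkdir -p pics
cat > h.py <<'E'
import numpy as np,cv2
from station import robot,capture,job
def snap(name,f):
    c=capture(name); cv2.imwrite('pics/'+f+'.png',c['pixels'][:,:,::-1]); np.savez('pics/'+f+'.npz',**c); return c
def K(c):
    f=200/np.tan(np.radians(c['fov_y'])/2); return np.array([[f,0,c['cx']],[0,f,c['cy']],[0,0,1]])
def cloud(c):
    v,u=np.mgrid[0:400,0:640]; p=np.stack([u.ravel(),v.ravel()],1).astype(np.float64)[:,None]
    n=cv2.undistortPoints(p,K(c),np.array(c['D'])).reshape(400,640,2)
    d=np.array(c['depth']); P=np.dstack([n*d[...,None],d])
    V=np.array(c['view']); W=(P-V[:3,3])@V[:3,:3]
    W[d==0]=np.nan; return W
def proj(c,pts):
    V=np.array(c['view']); r,_=cv2.Rodrigues(V[:3,:3])
    return cv2.projectPoints(np.array(pts,float).reshape(-1,3),r,V[:3,3],K(c),np.array(c['D']))[0].reshape(-1,2)
E
python3 - <<'E'
from h import *
for n in('side','top'):
    c=snap(n,n+'0'); print(n,c['fov_y'],c['D'],np.array(c['view']).round(3).tolist())
s=robot.state(); print(s); print(robot.hold_point_z)
E
```

```text
pics
side 51.966053160707986 [-0.02549122  0.          0.          0.          0.        ] [[0.905, -0.425, 0.012, -0.461], [-0.285, -0.626, -0.726, 0.327], [0.316, 0.654, -0.687, 1.235], [0.0, 0.0, 0.0, 1.0]]
top 51.37739073806861 [0.03034179 0.         0.         0.         0.        ] [[-0.02, -1.0, 0.009, 0.041], [-0.986, 0.018, -0.164, 0.528], [0.164, -0.012, -0.986, 1.379], [0.0, 0.0, 0.0, 1.0]]
{'time_s': 0.1, 'joint_pos': array([ 1.16700897e+00,  3.42672730e-01,  1.52490153e+00,  3.66439364e-06,
        1.27540148e+00, -1.45974829e-01]), 'joint_velocities': array([-0.00031624,  0.00061918, -0.00199909, -0.00068631,  0.00165382,
        0.00068444]), 'tau': array([ 2.99076783e-03, -4.34444904e+01, -2.46488070e+01,  3.24424059e-05,
        4.58706592e-03, -1.73528792e-05]), 'eef_pos': array([0.13368354, 0.50733456, 0.23069221]), 'orientation': array([[-5.46644919e-04,  2.54966648e-01,  9.66949693e-01],
       [-1.27048309e-03,  9.66948880e-01, -2.54967152e-01],
       [-9.99999044e-01, -1.36786973e-03, -2.04646878e-04]]), 'force': array([ 0.04804375, -0.28369686,  0.18904715]), 'wrist_torque': array([0.04070158, 0.00337774, 0.039606  ]), 'opening': 0.08563515697047547}
0.0187
```

View pics/side0.png

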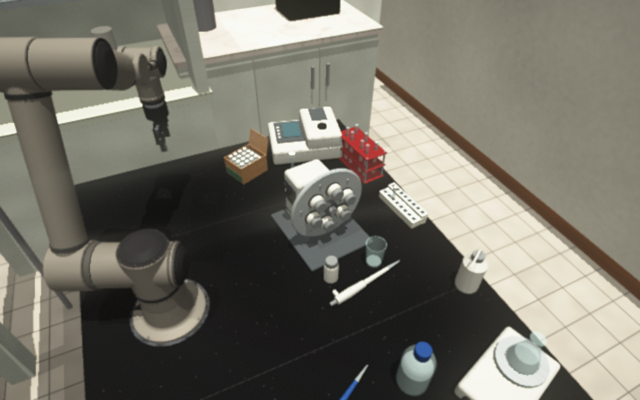

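View pics/top0.png

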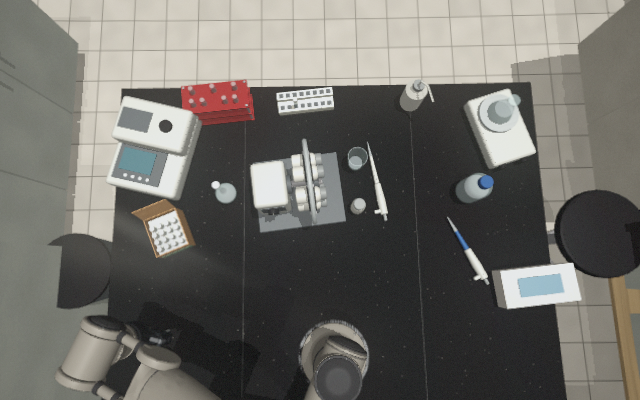

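The side view shows the wheel at about (332,203), with its column behind it. The spare bottle is at (331,268), the beaker at (375,250) and the pipette at (365,283). In the top view the disc is edge-on at about (307,180), and the shaft runs roughly along world y. Next I'll measure the wheel.

Run:
```python
from h import *
c={n:dict(np.load(f'pics/{n}0.npz')) for n in('side','top')}
W=cloud(c['side']); T=cloud(c['top'])
# disc plane from side cloud (front face)
R=W[165:245,285:365].reshape(-1,3); R=R[(R[:,2]>0.06)&(R[:,2]<0.31)]
rng=np.random.default_rng(0);best=None
for i in range(1500):
    p=R[rng.choice(len(R),3,False)]; n=np.cross(p[1]-p[0],p[2]-p[0]); l=np.linalg.norm(n)
    if l<1e-4: continue
    n/=l
    if abs(n[2])>.2 or abs(n[1])<.7: continue
    d=abs((R-p[0])@n)<.003
    if best is None or d.sum()>best.sum(): best=d
q=R[best];m=q.mean(0);n=np.linalg.svd(q-m)[2][2];n*=np.sign(n[1]);print('face',m,n,best.sum(),q.min(0),q.max(0))
# top cloud: rim strip
Q=T[100:240,240:350].reshape(-1,3); r=Q[(Q[:,2]>.28)&(Q[:,2]<.33)];print('rimtop pts',len(r),r.mean(0),r.min(0),r.max(0))
# circle fit in plane by z=0.165 known: silhouettes
e=np.cross(n,[0,0,1]);e/=np.linalg.norm(e);s=(q-m)@e;z=q[:,2]
from scipy.optimize import least_squares
h=np.hypot(s-s.mean(),z-.165);o=h>.11
print('x-ext',s.min(),s.max(),'zmax',z.max(), 'ctr s mid',(s.min()+s.max())/2,m+e*(s.min()+s.max())/2)
def rep(name,box,src):
    P=src[box[1]:box[3],box[0]:box[2]].reshape(-1,3);P=P[P[:,2]>.015];print(name,P.min(0).round(3),P.max(0).round(3),np.median(P,0).round(3))
rep('spare',(348,197,368,215),T);rep('beaker',(345,145,370,170),T);rep('pip',(362,140,390,222),T);rep('box',(133,200,195,258),T);rep('flask',(210,178,240,205),T);rep('col',(252,160,286,208),T)
for nme in c:
  pass
cv2.imwrite('pics/crop.png',cv2.resize(c['side']['pixels'][150:260,260:420,::-1],None,fx=5,fy=5,interpolation=cv2.INTER_CUBIC)[:600])
```

```text
face [0.539485   0.05852421 0.19912719] [-0.11299474  0.9935945  -0.0014723 ] 1664 [0.42313513 0.04351025 0.06036523] [0.68592082 0.07720619 0.30157721]
rimtop pts 224 [0.55217476 0.06679587 0.29280226] [0.48882235 0.05458811 0.28009561] [0.6235814  0.07879466 0.30214505]
x-ext -0.11695440599483173 0.14734375905827207 zmax 0.30157721360685047 ctr s mid 0.015194676531720172 [0.55458236 0.06024113 0.19912719]
spare [ 0.47  -0.118  0.015] [ 0.515 -0.073  0.098] [ 0.488 -0.092  0.09 ]
beaker [ 0.621 -0.146  0.016] [ 0.711 -0.064  0.095] [ 0.67  -0.101  0.061]
pip [ 0.444 -0.2    0.015] [ 0.727 -0.104  0.098] [ 0.548 -0.165  0.024]
box [0.332 0.463 0.015] [0.508 0.619 0.154] [0.428 0.543 0.074]
flask [0.513 0.321 0.017] [0.58  0.387 0.181] [0.543 0.35  0.058]
col [0.47  0.139 0.015] [0.664 0.266 0.224] [0.54  0.187 0.214]
```

View pics/crop.png

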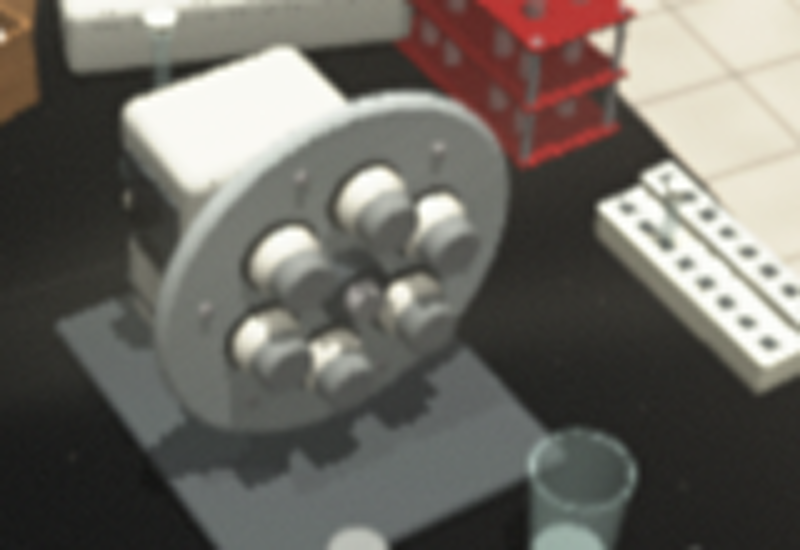

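The wheel's mid-plane centre is at about (0.554, 0.067, 0.165). Its shaft is yawed 6.5° and the six bottles are visible. I'll work out the approach to above rim_top.

```bash
cat >> h.py <<'E'
from scipy.spatial.transform import Rotation as Ro
C=np.array([.554,.067,.165]); N=np.array([-.113,.9936,0]); N/=np.linalg.norm(N); EX=np.cross(N,[0,0,1.])
def pose(phi,rt):  # phi deg from top towards robot (-x side); rt = TCP radius (m)
    p=np.radians(phi); u=-np.sin(p)*EX+np.cos(p)*np.array([0,0,1.])
    x=-u; y=N; z=np.cross(x,y); return C+rt*u,np.stack([x,y,z],1)
def rel(cp,cR,p,R):
    return (cR.T@(p-cp)*1000).round(1).tolist(), Ro.from_matrix(cR.T@R).as_rotvec(degrees=True).round(1).tolist()
E
python3 - <<'E'
from h import *
s=robot.state()
for rt in(.24,): print(pose(0,rt)[0],rel(s['eef_pos'],s['orientation'],*pose(0,rt)))
E
```

```text
[0.554 0.067 0.405] ([-174.0, -318.9, 518.7], [-21.3, -0.0, 0.1])
```

```bash
python3 -m handwheel '[{"travel":[-50,0,0],"dr":[0,0,0],"fingers":1},{"travel":[-100,0,20],"dr":[0,0,0],"fingers":1},{"travel":[-150,-20,60],"dr":[0,0,0],"fingers":1},{"travel":[-174,-50,100],"dr":[-4,0,0],"fingers":1},{"travel":[-174,-80,140],"dr":[-8,0,0],"fingers":1},{"travel":[-174,-110,180],"dr":[-12,0,0],"fingers":1},{"travel":[-174,-140,220],"dr":[-16,0,0],"fingers":1},{"travel":[-174,-170,260],"dr":[-20,0,0],"fingers":1},{"travel":[-174,-200,300],"dr":[-21.3,0,0],"fingers":1},{"travel":[-174,-230,340],"dr":[-21.3,0,0],"fingers":1}]' 30
python3 - <<'E'
from h import *
s=robot.state();print(s['joint_pos'],rel(s['eef_pos'],s['orientation'],*pose(0,.24)))
E
```

```text
time_s: 1.1
eef_pos: [0.3911, 0.2138, 0.4052]
orientation: [[-0.0, -0.114, 0.993], [0.0, 0.993, 0.114], [-1.0, 0.0, -0.0]]
force: [0.2, 0.6, 0.5]
opening: 0.0854
[ 3.27836295e-01  1.12484821e-01  1.35529100e+00  1.80936810e-04
  1.67393552e+00 -1.35767349e+00] ([0.1, -164.5, 145.0], [0.1, -0.0, -0.0])
```

```bash
python3 -m handwheel '[{"travel":[0,-30,30],"dr":[0,0,0],"fingers":1},{"travel":[0,-65,60],"dr":[0,0,0],"fingers":1},{"travel":[0,-100,90],"dr":[0,0,0],"fingers":1},{"travel":[0,-135,120],"dr":[0,0,0],"fingers":1},{"travel":[0,-155,140],"dr":[0,0,0],"fingers":1},{"travel":[0,-164.5,145],"dr":[0,0,0],"fingers":1},{"travel":[0,-164.5,145],"dr":[0,0,0],"fingers":1}]'
python3 - <<'E'
from h import *
s=robot.state();print(s['joint_pos'],s['force'],s['wrist_torque'],rel(s['eef_pos'],s['orientation'],*pose(0,.12)))
c=snap('side','side1');t=snap('top','top1')
W=cloud(t)
for nme,cc in(('side',c),('top',t)): print(nme,proj(cc,[s['eef_pos'],C,C+[0,0,.135]]).round(1).tolist())
E
```

```text
time_s: 1.8
eef_pos: [0.5535, 0.0678, 0.4042]
orientation: [[-0.002, -0.112, 0.994], [0.0, 0.994, 0.112], [-1.0, 0.0, -0.002]]
force: [-0.3, -0.1, 0.4]
opening: 0.0855
[-1.55954843e-02  3.44596089e-01  1.05618975e+00  9.87149474e-05
  1.74281273e+00 -1.69859236e+00] [-0.33772049 -0.11728079  0.44059015] [ 0.04131686  0.05431616 -0.03070015] ([119.2, -0.9, 0.6], [-0.1, -0.1, -0.0])
side [[328.0, 143.1], [326.7, 203.5], [327.6, 171.4]]
top [[307.1, 163.5], [309.1, 181.7], [308.3, 172.2]]
```

View pics/side1.png

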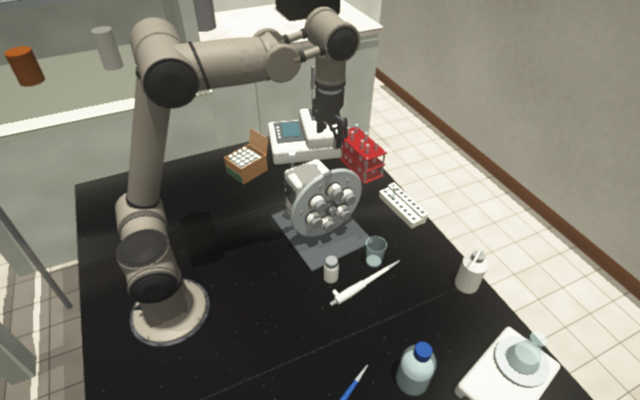

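View pics/top1.png

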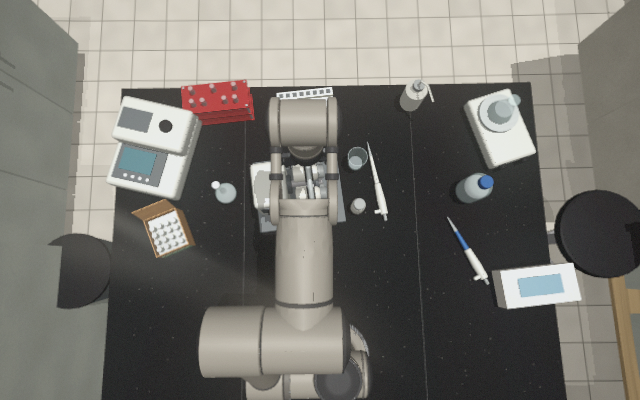

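The side view shows the open gripper at about (328,135), straight above the rim top at (328,170). I'll check the wheel model against the rim before descending.

Run:
```python
from h import *
c=dict(np.load('pics/side0.npz')); im=cv2.resize(c['pixels'][150:260,260:420,::-1],None,fx=5,fy=5,interpolation=cv2.INTER_CUBIC)
for a in np.radians(np.arange(0,360,5)):
    p=C-N*.007+.135*(np.cos(a)*EX+np.sin(a)*np.array([0,0,1])); u=(proj(c,p)[0]-[260,150]+.5)*5
    cv2.circle(im,tuple(int(v) for v in u),2,(0,0,255),-1)
cv2.imwrite('pics/ov.png',im)
```

```text
(no output)
```

View pics/ov.png

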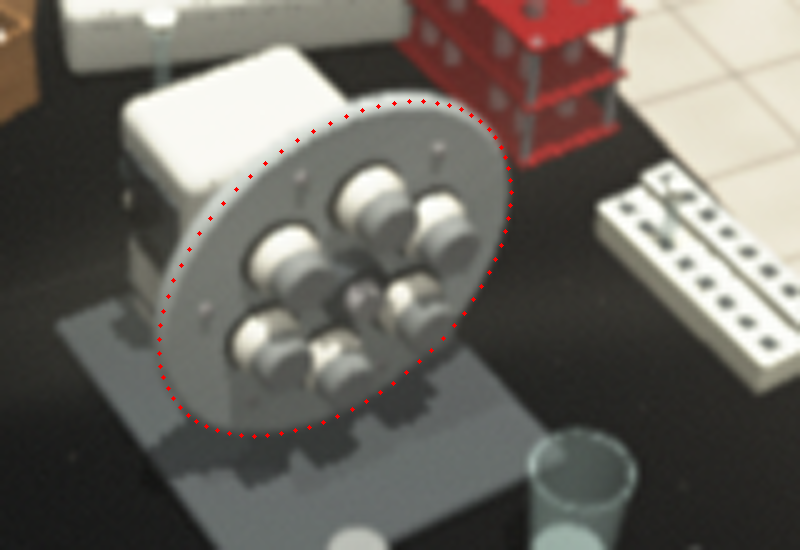

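The projected rim circle lies right on the disc's edge, so I'll descend and grip.

```bash
python3 -m handwheel '[{"travel":[30,-1,0],"dr":[0,0,0],"fingers":1},{"travel":[60,-1,0],"dr":[0,0,0],"fingers":1},{"travel":[90,-1,0],"dr":[0,0,0],"fingers":1},{"travel":[115,-1,0],"dr":[0,0,0],"fingers":1},{"travel":[131,-1,0],"dr":[0,0,0],"fingers":1},{"travel":[131,-1,0],"dr":[0,0,0],"fingers":1},{"travel":[131,-1,0],"dr":[0,0,0],"fingers":0.5},{"travel":[131,-1,0],"dr":[0,0,0],"fingers":0}]' 40
python3 -m handwheel '[{"travel":[0,0,0],"dr":[0,0,0],"fingers":0},{"travel":[0,0,0],"dr":[0,0,0],"fingers":0},{"travel":[0,0,0],"dr":[0,0,0],"fingers":0},{"travel":[0,0,0],"dr":[0,0,0],"fingers":0}]' 40
python3 - <<'E'
from h import *
s=robot.state();print(s['force'],s['wrist_torque'],s['opening'],rel(s['eef_pos'],s['orientation'],*pose(0,.108)))
E
```

```text
time_s: 2.7
eef_pos: [0.5536, 0.0683, 0.276]
orientation: [[0.003, -0.115, 0.993], [0.0, 0.993, 0.115], [-1.0, -0.0, 0.003]]
force: [0.1, -0.6, -0.4]
opening: 0.059
time_s: 3.1
eef_pos: [0.5534, 0.0683, 0.2749]
orientation: [[0.001, -0.114, 0.994], [0.001, 0.994, 0.114], [-1.0, 0.001, 0.001]]
force: [-2.1, 4.1, 3.4]
opening: 0.0133
[-2.11177286  4.14302341  3.44482863] [ 0.48331211  0.21005515 -0.0470891 ] 0.013255288346052267 ([1.9, -1.4, 0.5], [0.0, 0.1, -0.1])
```

```bash
cat > log.py <<'E'
from h import *
s=robot.state(); d=s['eef_pos']-C; u=-s['orientation'][:,0]; t=np.cross(N,u) # t: tangential for rotation about +N
F=s['force'];M=s['wrist_torque']; phi=np.degrees(np.arctan2(-d@EX,d[2])); tool=np.degrees(np.arctan2(-u@EX,u[2]))
print('LOG phi %.1f tool %.1f rt %.4f y %.4f | Ft %.2f Fr %.2f Fn %.2f M.N %.3f rxF.N %.3f qd %.2f J %s'%(phi,tool,np.hypot(d@EX,d[2]),d@N,F@t,F@u,F@N,M@N,np.cross(d,F)@N,np.abs(s['joint_velocities']).max(),s['joint_pos'].round(2)))
open('log.txt','a').write(repr((float(s['time_s']),float(phi),F.tolist(),M.tolist(),s['eef_pos'].tolist(),s['orientation'].tolist()))+'\n')
E
python3 log.py
for i in 1 2; do
python3 -m handwheel '[{"travel":[0.2,0,-5.7],"dr":[0,-3,0],"fingers":0},{"travel":[0.6,0,-11.4],"dr":[0,-6,0],"fingers":0},{"travel":[1.3,0,-17],"dr":[0,-9,0],"fingers":0},{"travel":[2.4,0,-22.7],"dr":[0,-12,0],"fingers":0}]' >/dev/null; python3 log.py; done
```

```text
LOG phi 0.2 tool 0.1 rt 0.1099 y 0.0014 | Ft -1.63 Fr 3.44 Fn 4.36 M.N 0.154 rxF.N -0.177 qd 0.00 J [-0.02  0.37  1.36  0.    1.41 -1.7 ]
LOG phi 12.2 tool 12.2 rt 0.1094 y 0.0014 | Ft 3.21 Fr -4.68 Fn 4.14 M.N -0.469 rxF.N 0.351 qd 0.76 J [-0.04  0.21  1.61  0.04  1.11 -1.74]
LOG phi 24.4 tool 24.1 rt 0.1089 y 0.0014 | Ft 3.58 Fr -15.01 Fn 6.58 M.N -0.670 rxF.N 0.384 qd 0.79 J [-0.07  0.08  1.85  0.11  0.8  -1.82]
```

Gripped: the opening is 13 mm on the 14 mm disc, and it turns. The radial force growing as the arc proceeds suggests the true centre is about 2.4 mm further along +x, so I'll correct that. J5 limits the arc to about ±45°. I'll print rows for a 12° backward turn about the corrected centre.

```bash
sed -i 's/^C=.*; N=/C=np.array([.5564,.0673,.165]); N=/' h.py; grep -n '^C=' h.py
cat > rows.py <<'E'
# rows.py cx cz d1 d2 ... : rigid turn about point (cx,0,cz) mm in tool frame; d = change of phi in deg
import sys; from h import *
c=np.array([float(sys.argv[1]),0,float(sys.argv[2])])
for d in map(float,sys.argv[3:]): print(d,(c-Ro.from_rotvec([0,-d,0],degrees=True).apply(c)).round(1).tolist())
E
python3 rows.py 110 2.2 -3 -6 -9 -12; python3 rows.py 110 2.2 3 6 9 12;tail -3 log.txt
python3 - <<'E'
from h import *
for l in open('log.txt'):
    t,phi,F,M,p,R=eval(l); R=np.array(R); print((R.T@F).round(2),(R.T@M).round(3))
E
```

```text
17:C=np.array([.5564,.0673,.165]); N=np.array([-.113,.9936,0]); N/=np.linalg.norm(N); EX=np.cross(N,[0,0,1.])
-3.0 [0.0, 0.0, 5.8]
-6.0 [0.4, 0.0, 11.5]
-9.0 [1.0, 0.0, 17.2]
-12.0 [1.9, 0.0, 22.9]
3.0 [0.3, 0.0, -5.8]
6.0 [0.8, 0.0, -11.5]
9.0 [1.7, 0.0, -17.2]
12.0 [2.9, 0.0, -22.8]
(3.1, 0.24244262053823581, [-2.111772860333988, 4.14302340752184, 3.4448286322815718], [0.48331211064341484, 0.21005514921502336, -0.047089096931246716], [0.5533842668235514, 0.06829999420603525, 0.27486567913962706], [[0.000776033333475727, -0.11382522588531332, 0.9935004860212312], [0.001201640460473914, 0.9935001740433611, 0.11382425152846366], [-0.9999989769157113, 0.0011054989681595973, 0.0009077662487179518]])
(3.5, 12.157947418001822, [3.6278610204414785, 4.580385749444048, -3.8943876093883967], [0.7266580092381487, -0.3893683945377272, 0.058953617529237425], [0.530957957010167, 0.06577637812786105, 0.2719104202455796], [[0.20967154915264916, -0.11377938924520864, 0.9711292869947419], [0.025210564594616822, 0.9935052929215429, 0.11095792161761098], [-0.9774468112939695, 0.0012179983031824105, 0.2111782365003187]])
(3.9, 24.350603164807886, [8.59586404353023, 7.595091061236334, -12.22561632068229], [1.0126373436650822, -0.558727193752489, 0.44252768487683475], [0.5092229634080305, 0.06330666336712798, 0.2642255277256564], [[0.40608552524830976, -0.11362893400079464, 0.9067430791253096], [0.04775029932167321, 0.993522240609541, 0.10311870019006315], [-0.9125866836079162, 0.0014222419064843794, 0.40888081653394365]])
[-3.44  4.36 -1.62] [0.048 0.154 0.504]
[4.68 4.13 3.21] [ 0.085 -0.469  0.675]
[15.01  6.55  3.58] [-0.019 -0.67   1.042]
```

```bash
python3 -m handwheel '[{"travel":[1,1,5.8],"dr":[0,3,0],"fingers":0},{"travel":[1.4,1,11.5],"dr":[0,6,0],"fingers":0},{"travel":[2,1,17.2],"dr":[0,9,0],"fingers":0},{"travel":[2.9,1,22.9],"dr":[0,12,0],"fingers":0}]' >/dev/null; python3 log.py
for i in 1 2 3 4; do
python3 -m handwheel '[{"travel":[0,0,5.8],"dr":[0,3,0],"fingers":0},{"travel":[0.4,0,11.5],"dr":[0,6,0],"fingers":0}]' >/dev/null; python3 log.py
python3 -m handwheel '[{"travel":[0,0,5.8],"dr":[0,3,0],"fingers":0},{"travel":[0.4,0,11.5],"dr":[0,6,0],"fingers":0}]' >/dev/null; python3 log.py; done
```

```text
LOG phi 15.0 tool 11.4 rt 0.1091 y 0.0014 | Ft -8.91 Fr 3.21 Fn -1.70 M.N 2.041 rxF.N -0.949 qd 0.76 J [-0.04  0.21  1.61  0.03  1.12 -1.73]
LOG phi 8.7 tool 5.5 rt 0.1091 y 0.0014 | Ft -9.28 Fr 2.91 Fn -0.59 M.N 1.906 rxF.N -0.992 qd 0.75 J [-0.03  0.29  1.48  0.01  1.27 -1.71]
LOG phi 2.6 tool -0.5 rt 0.1090 y 0.0014 | Ft -7.25 Fr 2.98 Fn -0.81 M.N 1.533 rxF.N -0.772 qd 0.73 J [-0.01  0.38  1.36 -0.    1.42 -1.7 ]
LOG phi -3.6 tool -6.5 rt 0.1091 y 0.0014 | Ft -8.52 Fr 0.81 Fn -1.18 M.N 1.819 rxF.N -0.923 qd 0.73 J [-0.    0.46  1.22 -0.01  1.57 -1.69]
LOG phi -9.7 tool -12.5 rt 0.1090 y 0.0013 | Ft -7.60 Fr 2.30 Fn -0.37 M.N 1.538 rxF.N -0.816 qd 0.72 J [ 0.    0.56  1.09 -0.02  1.71 -1.68]
LOG phi -15.8 tool -18.5 rt 0.1090 y 0.0013 | Ft -8.33 Fr 1.30 Fn -1.11 M.N 1.664 rxF.N -0.900 qd 0.74 J [ 0.01  0.65  0.95 -0.03  1.86 -1.68]
LOG phi -21.9 tool -24.5 rt 0.1090 y 0.0013 | Ft -8.97 Fr 0.94 Fn -1.90 M.N 1.644 rxF.N -0.972 qd 0.76 J [ 0.02  0.75  0.8  -0.05  2.01 -1.68]
LOG phi -28.1 tool -30.4 rt 0.1090 y 0.0013 | Ft -8.67 Fr 1.71 Fn -1.91 M.N 1.566 rxF.N -0.937 qd 0.83 J [ 0.02  0.86  0.64 -0.06  2.17 -1.68]
LOG phi -34.2 tool -36.4 rt 0.1090 y 0.0013 | Ft -7.35 Fr 2.84 Fn -3.01 M.N 1.181 rxF.N -0.788 qd 0.98 J [ 0.03  0.98  0.45 -0.07  2.34 -1.69]
```

```bash
for i in 1 2 3 4 5 6; do
python3 -m handwheel '[{"travel":[0.3,0,-5.8],"dr":[0,-3,0],"fingers":0},{"travel":[0.8,0,-11.5],"dr":[0,-6,0],"fingers":0}]' >/dev/null; python3 log.py
python3 -m handwheel '[{"travel":[0.3,0,-5.8],"dr":[0,-3,0],"fingers":0},{"travel":[0.8,0,-11.5],"dr":[0,-6,0],"fingers":0}]' >/dev/null; python3 log.py; done
```

```text
LOG phi -30.8 tool -30.1 rt 0.1052 y 0.0013 | Ft 6.92 Fr -12.88 Fn -1.69 M.N -1.852 rxF.N 0.743 qd 0.93 J [ 0.02  0.87  0.64 -0.06  2.15 -1.68]
LOG phi -23.8 tool -24.1 rt 0.1053 y 0.0013 | Ft 6.35 Fr -17.43 Fn -0.81 M.N -1.624 rxF.N 0.658 qd 0.78 J [ 0.02  0.76  0.81 -0.04  2.   -1.68]
LOG phi -17.3 tool -18.1 rt 0.1054 y 0.0013 | Ft 6.83 Fr -16.93 Fn -0.76 M.N -1.703 rxF.N 0.697 qd 0.75 J [ 0.01  0.65  0.96 -0.03  1.85 -1.68]
LOG phi -11.0 tool -12.1 rt 0.1055 y 0.0014 | Ft 7.17 Fr -18.39 Fn -2.13 M.N -1.661 rxF.N 0.720 qd 0.74 J [ 0.    0.56  1.1  -0.02  1.7  -1.68]
LOG phi -4.7 tool -6.1 rt 0.1055 y 0.0013 | Ft 6.59 Fr -21.32 Fn -1.98 M.N -1.455 rxF.N 0.641 qd 0.73 J [-0.01  0.46  1.23 -0.01  1.55 -1.69]
LOG phi 1.6 tool -0.1 rt 0.1056 y 0.0014 | Ft 6.46 Fr -22.63 Fn -1.26 M.N -1.379 rxF.N 0.608 qd 0.73 J [-0.01  0.38  1.36 -0.    1.4  -1.7 ]
LOG phi 8.0 tool 5.9 rt 0.1057 y 0.0014 | Ft 7.31 Fr -24.98 Fn -1.48 M.N -1.364 rxF.N 0.674 qd 0.74 J [-0.03  0.29  1.49  0.02  1.26 -1.71]
LOG phi 14.3 tool 11.8 rt 0.1058 y 0.0014 | Ft 6.71 Fr -27.88 Fn -0.53 M.N -1.236 rxF.N 0.580 qd 0.76 J [-0.04  0.22  1.61  0.04  1.11 -1.74]
LOG phi 20.7 tool 17.8 rt 0.1059 y 0.0014 | Ft 5.22 Fr -31.31 Fn -1.93 M.N -0.951 rxF.N 0.385 qd 0.77 J [-0.05  0.15  1.74  0.06  0.95 -1.77]
LOG phi 27.0 tool 23.7 rt 0.1060 y 0.0014 | Ft 7.36 Fr -44.90 Fn 0.28 M.N -1.122 rxF.N 0.507 qd 0.79 J [-0.07  0.08  1.86  0.11  0.79 -1.81]
LOG phi 33.3 tool 29.7 rt 0.1063 y 0.0014 | Ft 5.08 Fr -41.20 Fn 2.35 M.N -0.777 rxF.N 0.261 qd 0.79 J [-0.09  0.03  1.98  0.17  0.63 -1.89]
LOG phi 39.5 tool 35.6 rt 0.1068 y 0.0013 | Ft 5.83 Fr -56.58 Fn 8.09 M.N -0.651 rxF.N 0.212 qd 0.83 J [-0.12 -0.02  2.1   0.3   0.47 -2.03]
```

Radial force is building up because the arc centre is off, so I'll stop and analyse before moving on.

```bash
cat > fit.py <<'E'
from h import *
D=[eval(l) for l in open('log.txt')]
def prep(d):
    t,phi,F,M,p,R=d; F,M,p,R=map(np.array,(F,M,p,R)); u=-R[:,0]
    return np.degrees(np.arctan2(-u@EX,u[2])),F,M,p,R
for nm,S in(('s1',D[0:3]),('s2',D[3:12]),('s3',D[12:24])):
    A=[];b=[]
    for d in S:
        a,F,M,p,R=prep(d); A.append(np.hstack([np.eye(3)[[0,2]],-R[[0,2]][:,[0,2]]])); b.append(p[[0,2]])
    A=np.vstack(A);b=np.hstack(b);x,r,_,_=np.linalg.lstsq(A,b,rcond=None);print(nm,'C xz, c(tool) xz',x.round(4),'rms mm',1e3*np.sqrt(np.mean((A@x-b)**2)))
E
python3 fit.py; python3 log.py
```

```text
s1 C xz, c(tool) xz [0.5561 0.     0.1654 0.1095 0.0025] rms mm 0.13243055415066876
s2 C xz, c(tool) xz [ 0.5557 -0.      0.1622  0.1116  0.0054] rms mm 0.09952303267567775
s3 C xz, c(tool) xz [0.5556 0.     0.158  0.1122 0.0026] rms mm 0.2794314620083384
LOG phi 39.5 tool 35.6 rt 0.1068 y 0.0013 | Ft 5.83 Fr -56.58 Fn 8.09 M.N -0.651 rxF.N 0.212 qd 0.83 J [-0.12 -0.02  2.1   0.3   0.47 -2.03]
```

```bash
cat >> fit.py <<'E'
from scipy.optimize import least_squares
C0=np.array([.5560,.0673,.165])
def T(d,L,C0):
    a,F,M,p,R=prep(d); return (M+np.cross(p-L*R[:,0]-C0,F))@N
S=[(d,+1) for d in D[1:3]]+[(d,-1) for d in D[3:12]]+[(d,+1) for d in D[12:]]
al=np.radians([prep(d)[0] for d,_ in S]); sg=np.array([s for _,s in S])
def run(f,x0,lab,w=1):
    r=least_squares(f,x0,loss='soft_l1',f_scale=.05); 
    J=r.jac; cov=np.linalg.pinv(J.T@J)*2*r.cost/max(1,len(S)-len(x0)); print(lab,r.x.round(3),'sd',np.sqrt(np.diag(cov)).round(3),'M',np.hypot(r.x[0],r.x[1]),'psi0',np.degrees(np.arctan2(-r.x[1],-r.x[0]))); return r.x
# T = sg*drag + A sin(al) + B cos(al);  = -M sin(psi0+al)
f=lambda x:np.array([T(d,x[2],C0) for d,_ in S])-(sg*x[3]+x[0]*np.sin(al)+x[1]*np.cos(al))
pr=lambda x:np.r_[f(x),(x[3]-.45)/.03*.05]
x=run(pr,[0,0,.17,.45],'Cfix')
g=lambda x:np.r_[np.array([T(d,x[2],C0+x[4]*EX+[0,0,x[5]]) for d,_ in S])-(sg*x[3]+x[0]*np.sin(al)+x[1]*np.cos(al)),(x[3]-.45)/.03*.05,x[4:6]/.003*.05]
y=run(g,[0,0,.17,.45,0,0],'Cfree')
for i,(d,s) in enumerate(S): print(int(np.degrees(al[i])),s,round(T(d,y[2],C0+y[4]*EX+[0,0,y[5]])-s*y[3],3),round(y[0]*np.sin(al[i])+y[1]*np.cos(al[i]),3))
E
python3 fit.py
```

```text
s1 C xz, c(tool) xz [0.5561 0.     0.1654 0.1095 0.0025] rms mm 0.13243055415066876
s2 C xz, c(tool) xz [ 0.5557 -0.      0.1622  0.1116  0.0054] rms mm 0.09952303267567775
s3 C xz, c(tool) xz [0.5556 0.     0.158  0.1122 0.0026] rms mm 0.2794314620083384
Cfix [ 0.459 -0.112  0.165  0.406] sd [0.084 0.038 0.014 0.097] M 0.47258149217427226 psi0 166.28825527553073
Cfree [ 0.544 -0.091  0.16   0.384 -0.    -0.003] sd [0.104 0.062 0.021 0.141 0.004 0.003] M 0.5516051533322563 psi0 170.4757049152598
12 1 0.014 0.026
24 1 -0.095 0.139
11 -1 0.027 0.018
5 -1 -0.209 -0.039
0 -1 -0.033 -0.096
-6 -1 -0.103 -0.152
-12 -1 -0.127 -0.206
-18 -1 -0.204 -0.259
-24 -1 -0.399 -0.308
-30 -1 -0.392 -0.354
-36 -1 -0.411 -0.396
-30 1 -0.381 -0.352
-24 1 -0.329 -0.305
-18 1 -0.287 -0.256
-12 1 -0.162 -0.203
-6 1 -0.122 -0.149
0 1 -0.092 -0.092
5 1 0.132 -0.035
11 1 0.08 0.022
17 1 -0.06 0.079
23 1 0.267 0.135
29 1 0.001 0.19
35 1 0.239 0.243
35 1 0.239 0.243
```

The heavy side looks roughly at the bottom already, at tool angle about 0–10°, but the data are strained. I'll relieve the strain, open, and regrip more lightly for cleaner readings over a different range.

```bash
sed -i 's/^C=np.array(\[.5564/C=np.array([.5558/' h.py
python3 -m handwheel '[{"travel":[4,0,0],"dr":[0,0,0],"fingers":0},{"travel":[9,0,2],"dr":[0,0,0],"fingers":0},{"travel":[9,0,2],"dr":[0,0,0],"fingers":0}]';python3 log.py
python3 -m handwheel '[{"travel":[0,0,0],"dr":[0,0,0],"fingers":0.5},{"travel":[0,0,0],"dr":[0,0,0],"fingers":1},{"travel":[0,0,0],"dr":[0,0,0],"fingers":1},{"travel":[0,0,0],"dr":[0,0,0],"fingers":1}]' 20; python3 log.py
python3 - <<'E'
from h import *
s=robot.state(); print([rel(s['eef_pos'],s['orientation'],*pose(a,.109)) for a in (34,17,0,-18,-36)])
c=snap('side','side2')
E
```

```text
time_s: 8.6
eef_pos: [0.4963, 0.0619, 0.2491]
orientation: [[0.588, -0.114, 0.801], [0.066, 0.993, 0.093], [-0.806, -0.002, 0.591]]
force: [-27.2, -5.5, 28.9]
opening: 0.0134
LOG phi 35.4 tool 36.3 rt 0.1031 y 0.0013 | Ft -5.19 Fr 39.59 Fn -2.38 M.N 1.515 rxF.N -0.599 qd 0.00 J [-0.11 -0.    2.09  0.31  0.45 -2.03]
time_s: 9.0
eef_pos: [0.4965, 0.0622, 0.2458]
orientation: [[0.583, -0.114, 0.804], [0.067, 0.994, 0.092], [-0.809, 0.0, 0.587]]
force: [0.4, -0.1, -0.0]
opening: 0.0706
LOG phi 36.4 tool 36.0 rt 0.1003 y 0.0017 | Ft 0.30 Fr -0.22 Fn -0.16 M.N 0.352 rxF.N 0.030 qd 0.00 J [-0.11  0.    2.09  0.31  0.45 -2.03]
[([-8.6, -1.7, 4.5], [0.0, 2.0, -0.0]), ([-2.8, -1.7, 36.2], [0.0, 19.0, -0.0]), ([12.1, -1.7, 64.8], [0.0, 36.0, -0.0]), ([36.2, -1.7, 88.9], [0.0, 54.0, -0.0]), ([66.5, -1.8, 104.4], [0.0, 72.0, -0.0])]
```

View pics/side2.png

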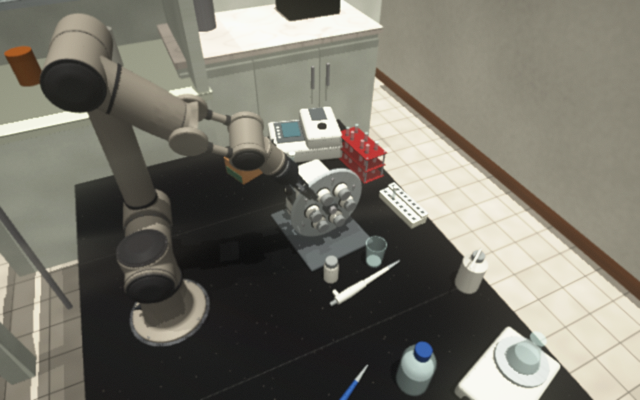

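```bash
mv log.txt log1.txt
python3 -m handwheel '[{"travel":[-8,0,5],"dr":[0,2,0],"fingers":1},{"travel":[-6,0,20],"dr":[0,10,0],"fingers":1},{"travel":[-2.8,0,36],"dr":[0,19,0],"fingers":1},{"travel":[-2.8,0,36],"dr":[0,19,0],"fingers":1},{"travel":[-2.8,0,36],"dr":[0,19,0],"fingers":1}]' >/dev/null;python3 log.py
python3 -m handwheel '[{"travel":[3,0,14],"dr":[0,8,0],"fingers":1},{"travel":[5.2,0,32.3],"dr":[0,17,0],"fingers":1},{"travel":[5.2,0,32.3],"dr":[0,17,0],"fingers":1},{"travel":[5.2,0,32.3],"dr":[0,17,0],"fingers":1}]' >/dev/null; python3 log.py
python3 - <<'E'
from h import *
s=robot.state(); print([rel(s['eef_pos'],s['orientation'],*pose(a,.109)) for a in (0,-9,-18,-27,-36)])
E
```

```text
LOG phi 16.8 tool 17.0 rt 0.1083 y 0.0018 | Ft -0.57 Fr -0.37 Fn -0.68 M.N 0.127 rxF.N -0.061 qd 0.09 J [-0.05  0.16  1.7   0.06  0.99 -1.76]
LOG phi -0.1 tool -0.1 rt 0.1064 y 0.0018 | Ft -0.42 Fr -0.56 Fn -0.49 M.N 0.023 rxF.N -0.045 qd 0.07 J [-0.01  0.38  1.35  0.    1.41 -1.7 ]
[([-2.6, -1.8, -0.2], [0.1, -0.1, -0.1]), ([-1.3, -1.9, 16.9], [0.1, 8.9, -0.1]), ([2.7, -1.9, 33.5], [0.1, 17.9, -0.1]), ([9.2, -1.9, 49.3], [0.1, 26.9, -0.0]), ([18.1, -1.9, 64.0], [0.1, 35.9, -0.0])]
```

```bash
python3 -m handwheel '[{"travel":[-3,0,8],"dr":[0,4,0],"fingers":1},{"travel":[-1.3,0,17],"dr":[0,9,0],"fingers":1},{"travel":[2.7,0,33.5],"dr":[0,18,0],"fingers":1},{"travel":[2.7,0,33.5],"dr":[0,18,0],"fingers":1},{"travel":[2.7,0,33.5],"dr":[0,18,0],"fingers":1}]' >/dev/null;python3 log.py
python3 -m handwheel '[{"travel":[0.5,0,10],"dr":[0,6,0],"fingers":1},{"travel":[2,0,22],"dr":[0,12,0],"fingers":1},{"travel":[5.5,0,33.7],"dr":[0,18,0],"fingers":1},{"travel":[5.5,0,33.7],"dr":[0,18,0],"fingers":1},{"travel":[5.5,0,33.7],"dr":[0,18,0],"fingers":1}]' >/dev/null; python3 log.py
python3 -m handwheel '[{"travel":[0,0,0],"dr":[0,0,0],"fingers":0.5},{"travel":[0,0,0],"dr":[0,0,0],"fingers":0},{"travel":[0,0,0],"dr":[0,0,0],"fingers":0},{"travel":[0,0,0],"dr":[0,0,0],"fingers":0},{"travel":[0,0,0],"dr":[0,0,0],"fingers":0},{"travel":[0,0,0],"dr":[0,0,0],"fingers":0}]' 20; python3 log.py
python3 rows.py 109 0 3 6 9 12
```

```text
LOG phi -17.8 tool -18.2 rt 0.1090 y 0.0017 | Ft 0.32 Fr 0.01 Fn -0.04 M.N -0.147 rxF.N 0.035 qd 0.12 J [ 0.01  0.66  0.94 -0.03  1.86 -1.68]
LOG phi -34.9 tool -35.8 rt 0.1112 y 0.0017 | Ft -0.56 Fr 0.69 Fn -0.61 M.N -0.247 rxF.N -0.061 qd 0.11 J [ 0.03  0.98  0.45 -0.07  2.33 -1.69]
time_s: 11.55
eef_pos: [0.6194, 0.0758, 0.2568]
orientation: [[-0.583, -0.113, 0.805], [-0.067, 0.994, 0.091], [-0.81, -0.001, -0.587]]
force: [-0.2, -3.4, 5.6]
opening: 0.0135
LOG phi -34.9 tool -35.9 rt 0.1120 y 0.0012 | Ft -3.79 Fr 4.16 Fn -3.33 M.N 0.165 rxF.N -0.416 qd 0.01 J [ 0.03  0.99  0.44 -0.07  2.34 -1.69]
3.0 [0.1, 0.0, -5.7]
6.0 [0.6, 0.0, -11.4]
9.0 [1.3, 0.0, -17.1]
12.0 [2.4, 0.0, -22.7]
```

```bash
for i in 1 2 3 4 5 6; do
python3 -m handwheel '[{"travel":[0.3,0,-5.8],"dr":[0,-3,0],"fingers":0},{"travel":[0.8,0,-11.6],"dr":[0,-6,0],"fingers":0}]' >/dev/null; python3 log.py; done
```

```text
LOG phi -29.7 tool -29.8 rt 0.1108 y 0.0013 | Ft 1.44 Fr 2.28 Fn -2.20 M.N -0.550 rxF.N 0.160 qd 0.91 J [ 0.02  0.86  0.63 -0.06  2.16 -1.68]
LOG phi -23.6 tool -23.8 rt 0.1108 y 0.0013 | Ft 1.70 Fr 0.22 Fn -2.67 M.N -0.746 rxF.N 0.188 qd 0.79 J [ 0.02  0.75  0.8  -0.04  2.   -1.68]
LOG phi -17.5 tool -17.8 rt 0.1107 y 0.0013 | Ft 2.53 Fr -1.91 Fn -3.34 M.N -0.721 rxF.N 0.279 qd 0.75 J [ 0.01  0.65  0.95 -0.03  1.85 -1.68]
LOG phi -11.5 tool -11.8 rt 0.1107 y 0.0013 | Ft 2.37 Fr -1.53 Fn -1.48 M.N -0.705 rxF.N 0.261 qd 0.74 J [ 0.    0.55  1.09 -0.02  1.7  -1.68]
LOG phi -5.5 tool -5.8 rt 0.1106 y 0.0013 | Ft 3.07 Fr -3.23 Fn -2.95 M.N -0.701 rxF.N 0.338 qd 0.73 J [-0.    0.46  1.22 -0.01  1.56 -1.69]
LOG phi 0.5 tool 0.2 rt 0.1106 y 0.0013 | Ft 2.84 Fr -4.07 Fn -1.56 M.N -0.741 rxF.N 0.312 qd 0.74 J [-0.01  0.37  1.35 -0.    1.41 -1.7 ]
```

```bash
for i in 1 2 3 4 5 6; do
python3 -m handwheel '[{"travel":[0.4,0,-5.8],"dr":[0,-3,0],"fingers":0},{"travel":[0.9,0,-11.6],"dr":[0,-6,0],"fingers":0}]' >/dev/null; python3 log.py; done
```

```text
LOG phi 6.5 tool 6.2 rt 0.1105 y 0.0013 | Ft 4.35 Fr -4.29 Fn -1.96 M.N -0.646 rxF.N 0.478 qd 0.74 J [-0.03  0.29  1.48  0.02  1.26 -1.71]
LOG phi 12.5 tool 12.2 rt 0.1105 y 0.0013 | Ft 3.70 Fr -7.39 Fn -1.29 M.N -0.628 rxF.N 0.404 qd 0.76 J [-0.04  0.21  1.61  0.04  1.11 -1.74]
LOG phi 18.5 tool 18.2 rt 0.1104 y 0.0013 | Ft 3.48 Fr -7.78 Fn -1.45 M.N -0.524 rxF.N 0.380 qd 0.78 J [-0.05  0.14  1.73  0.06  0.96 -1.77]
LOG phi 24.5 tool 24.3 rt 0.1104 y 0.0013 | Ft 3.82 Fr -9.53 Fn -0.64 M.N -0.547 rxF.N 0.417 qd 0.79 J [-0.07  0.08  1.85  0.11  0.8  -1.81]
LOG phi 30.5 tool 30.3 rt 0.1103 y 0.0013 | Ft 3.66 Fr -12.27 Fn 1.77 M.N -0.447 rxF.N 0.397 qd 0.82 J [-0.09  0.02  1.97  0.17  0.64 -1.89]
LOG phi 36.5 tool 36.3 rt 0.1103 y 0.0013 | Ft 4.87 Fr -16.89 Fn 7.29 M.N -0.450 rxF.N 0.529 qd 0.82 J [-0.12 -0.02  2.09  0.3   0.47 -2.03]
```

```bash
for i in 1 2 3 4 5 6 7 8 9 10 11 12; do
python3 -m handwheel '[{"travel":[0,0,5.8],"dr":[0,3,0],"fingers":0},{"travel":[0.4,0,11.6],"dr":[0,6,0],"fingers":0}]' >/dev/null; python3 log.py; done
```

```text
LOG phi 32.9 tool 29.5 rt 0.1095 y 0.0013 | Ft -5.28 Fr -7.75 Fn -0.01 M.N 1.324 rxF.N -0.628 qd 0.86 J [-0.09  0.02  1.98  0.17  0.65 -1.89]
LOG phi 26.4 tool 23.5 rt 0.1096 y 0.0013 | Ft -5.65 Fr -2.48 Fn -1.59 M.N 1.465 rxF.N -0.632 qd 0.80 J [-0.07  0.08  1.85  0.1   0.81 -1.81]
LOG phi 20.2 tool 17.5 rt 0.1096 y 0.0013 | Ft -6.56 Fr 0.78 Fn -3.09 M.N 1.540 rxF.N -0.714 qd 0.78 J [-0.05  0.14  1.73  0.06  0.97 -1.76]
LOG phi 14.1 tool 11.5 rt 0.1096 y 0.0013 | Ft -6.34 Fr 0.67 Fn -2.36 M.N 1.509 rxF.N -0.691 qd 0.76 J [-0.04  0.22  1.61  0.03  1.12 -1.73]
LOG phi 8.0 tool 5.5 rt 0.1097 y 0.0013 | Ft -8.02 Fr 0.64 Fn -2.02 M.N 1.431 rxF.N -0.875 qd 0.75 J [-0.02  0.29  1.48  0.01  1.27 -1.71]
LOG phi 1.8 tool -0.5 rt 0.1098 y 0.0013 | Ft -7.02 Fr 0.62 Fn -2.42 M.N 1.386 rxF.N -0.767 qd 0.74 J [-0.01  0.38  1.35 -0.    1.42 -1.7 ]
LOG phi -4.3 tool -6.5 rt 0.1098 y 0.0013 | Ft -7.36 Fr 0.10 Fn -2.83 M.N 1.331 rxF.N -0.807 qd 0.73 J [-0.    0.46  1.22 -0.01  1.57 -1.69]
LOG phi -10.4 tool -12.5 rt 0.1098 y 0.0013 | Ft -7.68 Fr 0.63 Fn -2.70 M.N 1.417 rxF.N -0.841 qd 0.73 J [ 0.    0.56  1.09 -0.02  1.72 -1.68]
LOG phi -16.5 tool -18.5 rt 0.1099 y 0.0013 | Ft -7.54 Fr -0.22 Fn -1.73 M.N 1.306 rxF.N -0.829 qd 0.74 J [ 0.01  0.65  0.94 -0.03  1.86 -1.68]
LOG phi -22.6 tool -24.5 rt 0.1100 y 0.0013 | Ft -8.73 Fr -1.23 Fn -3.72 M.N 1.297 rxF.N -0.964 qd 0.76 J [ 0.02  0.76  0.79 -0.05  2.01 -1.68]
LOG phi -28.7 tool -30.5 rt 0.1100 y 0.0012 | Ft -8.00 Fr -1.84 Fn -4.38 M.N 1.276 rxF.N -0.885 qd 0.84 J [ 0.02  0.87  0.63 -0.06  2.17 -1.68]
LOG phi -34.8 tool -36.5 rt 0.1101 y 0.0013 | Ft -6.75 Fr -1.44 Fn -3.58 M.N 1.108 rxF.N -0.747 qd 1.00 J [ 0.03  0.99  0.44 -0.07  2.34 -1.69]
```

```bash
cp log.txt log2.txt
cat > fit2.py <<'E'
from h import *
from scipy.optimize import least_squares
def prep(d):
    t,phi,F,M,p,R=d; F,M,p,R=map(np.array,(F,M,p,R)); u=-R[:,0]
    return np.degrees(np.arctan2(-u@EX,u[2])),F,M,p,R
A=[eval(l) for l in open('log1.txt')]; B=[eval(l) for l in open('log2.txt')]
# (d, sign of wheel-on-tool drag, wheel offset, group)
S=[(d,1,0,0) for d in A[1:3]]+[(d,-1,0,0) for d in A[3:12]]+[(d,1,0,0) for d in A[12:24]]
S+=[(d,1,72,1) for d in B[5:17]]+[(d,-1,72,1) for d in B[17:29]]
import os
if os.path.exists('log3.txt'):
    exec(open('extra.py').read())
free=[A[25]]+B[:4]
fa=np.radians([prep(d)[0] for d in free]);fm=np.array([prep(d)[2]@N for d in free])
b=np.polyfit(np.sin(fa),fm,1);print('bias',b)
P=[prep(d) for d,*_ in S]; al=np.radians([p[0] for p in P]);sg=np.array([s[1] for s in S]);w=al+np.radians([s[2] for s in S])
wt=np.array([.4 if s[3]==0 else 1 for s in S])
def T(L,dz=0,dx=0): return np.array([(M+np.cross(p-L*R[:,0]-C-[dx,0,dz],F))@N for _,F,M,p,R in P])-b[1]-b[0]*np.sin(al)
def go(sel,lab):
    f=lambda x:np.r_[((T(x[2],x[4],x[5])-sg*x[3]-x[0]*np.sin(w)-x[1]*np.cos(w))*wt)[sel],(x[3]-.45)/.04*.05,x[4:]/.002*.05]
    r=least_squares(f,[0,0,.17,.45,0,0],loss='soft_l1',f_scale=.05);x=r.x
    print(lab,x.round(3),'M',np.hypot(x[0],x[1]).round(3),'psi0',np.degrees(np.arctan2(-x[1],-x[0])).round(1),'cost',r.cost.round(4));return x
g=np.array([s[3] for s in S])
x=go(g>=0,'all')
for k in sorted(set(g)): go(g==k,'group %d'%k)
if g.max()>0: go(g>0,'group>0')
t=T(x[2],x[4],x[5])-sg*x[3]
for lo in range(-36,240,12):
    m=(np.degrees(w)>=lo)&(np.degrees(w)<lo+12)
    for k in sorted(set(g)):
        mm=m&(g==k)
        if mm.any(): print(lo+6,'grp',k,'fwd',t[mm&(sg>0)].round(2),'bwd',t[mm&(sg<0)].round(2),'model',round(x[0]*np.sin(np.radians(lo+6))+x[1]*np.cos(np.radians(lo+6)),2))
E
python3 fit2.py
```

```text
bias [1.28841137 0.25820972]
all [-0.274  0.127  0.078 -0.012 -0.    -0.026] M 0.302 psi0 -24.9 cost 0.1662
group 0 [-0.809 -0.385  0.166  0.434 -0.001 -0.   ] M 0.896 psi0 25.4 cost 0.0171
group 1 [-0.536  0.372  0.14   0.24  -0.    -0.   ] M 0.652 psi0 -34.8 cost 0.0819
group>0 [-0.536  0.372  0.14   0.24  -0.    -0.   ] M 0.652 psi0 -34.8 cost 0.0819
-30 grp 0 fwd [0.21 0.29] bwd [0.12 0.18] model 0.25
-18 grp 0 fwd [0.15 0.15] bwd [0.04 0.15] model 0.21
-6 grp 0 fwd [0.16 0.08] bwd [-0.14  0.06] model 0.15
6 grp 0 fwd [0.13 0.03] bwd [-0.17 -0.26] model 0.1
18 grp 0 fwd [-0.29 -0.06  0.19] bwd [] model 0.04
30 grp 0 fwd [-0.49 -0.13  0.14] bwd [] model -0.03
30 grp 1 fwd [] bwd [0.26] model -0.03
42 grp 1 fwd [0.09] bwd [-0.15  0.09] model -0.09
54 grp 1 fwd [-0.14 -0.03] bwd [-0.07 -0.03] model -0.15
66 grp 1 fwd [-0.19 -0.15] bwd [-0.21 -0.2 ] model -0.2
78 grp 1 fwd [-0.36 -0.12] bwd [-0.19 -0.46] model -0.24
90 grp 1 fwd [-0.29 -0.36] bwd [-0.28 -0.31] model -0.27
102 grp 1 fwd [-0.42 -0.43] bwd [-0.38] model -0.29
114 grp 1 fwd [-0.27] bwd [] model -0.3
```

```bash
sed -i 's/A\[25\]/A[26]/' fit2.py; python3 fit2.py; wc -l log1.txt log2.txt
```

```text
bias [0.4994307  0.02349738]
all [-0.077 -0.172  0.129  0.184  0.001  0.001] M 0.188 psi0 65.9 cost 0.1038
group 0 [-0.039 -0.14   0.167  0.434 -0.001 -0.   ] M 0.145 psi0 74.6 cost 0.015
group 1 [-0.074 -0.323  0.151  0.296  0.    -0.   ] M 0.331 psi0 77.0 cost 0.0834
group>0 [-0.074 -0.323  0.151  0.296  0.    -0.   ] M 0.331 psi0 77.0 cost 0.0834
-30 grp 0 fwd [-0.17 -0.15] bwd [-0.12 -0.08] model -0.11
-18 grp 0 fwd [-0.18 -0.12] bwd [0.01 0.01] model -0.14
-6 grp 0 fwd [-0.12 -0.15] bwd [-0.01  0.02] model -0.16
6 grp 0 fwd [-0.01 -0.11] bwd [ 0.   -0.17] model -0.18
18 grp 0 fwd [-0.03 -0.26 -0.09] bwd [] model -0.19
30 grp 0 fwd [-0.27 -0.33 -0.21] bwd [] model -0.19
30 grp 1 fwd [] bwd [-0.05] model -0.19
42 grp 1 fwd [-0.16] bwd [-0.42 -0.22] model -0.18
54 grp 1 fwd [-0.35 -0.17] bwd [-0.14 -0.17] model -0.16
66 grp 1 fwd [-0.25 -0.13] bwd [-0.12 -0.21] model -0.14
78 grp 1 fwd [-0.28  0.13] bwd [ 0.06 -0.37] model -0.11
90 grp 1 fwd [-0.07 -0.07] bwd [ 0.06 -0.01] model -0.08
102 grp 1 fwd [-0.06 -0.05] bwd [-0.08] model -0.04
114 grp 1 fwd [0.19] bwd [] model -0.0
   27 log1.txt
   29 log2.txt
   56 total
```

After correcting the tool-moment bias measured in free air, both grasps put the heavy side at the bottom near wheel angle w≈104. I'll turn on, regrip and sweep beyond that to confirm a sign change.

```bash
rm log.txt
for i in 1 2 3 4 5 6 7 8 9 10 11 12; do
python3 -m handwheel '[{"travel":[0.3,0,-5.8],"dr":[0,-3,0],"fingers":0},{"travel":[0.8,0,-11.6],"dr":[0,-6,0],"fingers":0}]' >/dev/null; python3 log.py; done
```

```text
LOG phi -31.2 tool -30.4 rt 0.1052 y 0.0013 | Ft 3.70 Fr -18.67 Fn -2.81 M.N -0.950 rxF.N 0.418 qd 0.95 J [ 0.02  0.87  0.64 -0.06  2.16 -1.68]
LOG phi -23.9 tool -24.4 rt 0.1055 y 0.0013 | Ft 4.08 Fr -23.46 Fn -2.77 M.N -1.013 rxF.N 0.408 qd 0.79 J [ 0.02  0.76  0.8  -0.04  2.   -1.68]
LOG phi -17.4 tool -18.4 rt 0.1055 y 0.0013 | Ft 3.74 Fr -21.62 Fn -3.09 M.N -0.999 rxF.N 0.356 qd 0.75 J [ 0.01  0.66  0.95 -0.03  1.85 -1.68]
LOG phi -11.1 tool -12.3 rt 0.1055 y 0.0013 | Ft 3.15 Fr -18.88 Fn -3.67 M.N -0.861 rxF.N 0.287 qd 0.74 J [ 0.    0.56  1.09 -0.02  1.7  -1.68]
LOG phi -4.7 tool -6.3 rt 0.1056 y 0.0013 | Ft 3.95 Fr -21.48 Fn -3.02 M.N -0.864 rxF.N 0.351 qd 0.73 J [-0.01  0.47  1.23 -0.01  1.56 -1.69]
LOG phi 1.7 tool -0.3 rt 0.1056 y 0.0013 | Ft 5.00 Fr -24.05 Fn -1.67 M.N -0.802 rxF.N 0.439 qd 0.74 J [-0.01  0.38  1.36 -0.    1.41 -1.7 ]
LOG phi 8.0 tool 5.7 rt 0.1057 y 0.0013 | Ft 5.71 Fr -29.03 Fn -3.37 M.N -0.864 rxF.N 0.478 qd 0.75 J [-0.03  0.3   1.49  0.01  1.26 -1.71]
LOG phi 14.4 tool 11.6 rt 0.1058 y 0.0014 | Ft 3.56 Fr -28.68 Fn -3.10 M.N -0.565 rxF.N 0.233 qd 0.76 J [-0.04  0.22  1.61  0.03  1.11 -1.74]
LOG phi 20.7 tool 17.6 rt 0.1061 y 0.0014 | Ft 4.06 Fr -31.63 Fn -3.17 M.N -0.531 rxF.N 0.251 qd 0.77 J [-0.05  0.15  1.74  0.06  0.96 -1.77]
LOG phi 26.9 tool 23.6 rt 0.1066 y 0.0014 | Ft 3.58 Fr -32.26 Fn -3.31 M.N -0.413 rxF.N 0.188 qd 0.79 J [-0.07  0.08  1.86  0.1   0.8  -1.81]
LOG phi 32.6 tool 29.7 rt 0.1075 y 0.0013 | Ft 3.42 Fr -30.79 Fn 0.70 M.N -0.258 rxF.N 0.198 qd 0.81 J [-0.09  0.02  1.98  0.17  0.64 -1.89]
LOG phi 38.2 tool 35.9 rt 0.1085 y 0.0013 | Ft 4.21 Fr -30.45 Fn 6.41 M.N -0.275 rxF.N 0.321 qd 0.82 J [-0.12 -0.02  2.1   0.3   0.47 -2.03]
```

```bash
python3 -m handwheel '[{"travel":[4,0,0],"dr":[0,0,0],"fingers":0},{"travel":[5,0,2],"dr":[0,0,0],"fingers":0}]' >/dev/null;python3 log.py
python3 -m handwheel '[{"travel":[0,0,0],"dr":[0,0,0],"fingers":0.5},{"travel":[0,0,0],"dr":[0,0,0],"fingers":1},{"travel":[0,0,0],"dr":[0,0,0],"fingers":1},{"travel":[0,0,0],"dr":[0,0,0],"fingers":1}]'; python3 log.py
python3 - <<'E'
from h import *
s=robot.state(); print([rel(s['eef_pos'],s['orientation'],*pose(a,.11)) for a in (34,27,19,10,2,-6,-14,-22,-29,-36)])
c=snap('side','side3')
E
```

```text
LOG phi 36.5 tool 36.0 rt 0.1066 y 0.0014 | Ft -7.99 Fr 32.22 Fn -6.01 M.N 1.576 rxF.N -0.823 qd 0.07 J [-0.12 -0.01  2.09  0.3   0.47 -2.03]
time_s: 19.35
eef_pos: [0.4941, 0.0621, 0.2501]
orientation: [[0.584, -0.114, 0.804], [0.067, 0.993, 0.092], [-0.809, 0.0, 0.588]]
force: [0.4, -0.1, -0.4]
opening: 0.0707
LOG phi 36.0 tool 36.0 rt 0.1052 y 0.0018 | Ft 0.09 Fr -0.54 Fn -0.13 M.N 0.285 rxF.N 0.009 qd 0.00 J [-0.11 -0.01  2.09  0.3   0.47 -2.03]
[([-4.7, -1.8, 3.9], [0.0, 2.0, -0.0]), ([-3.5, -1.8, 17.2], [0.0, 9.0, -0.0]), ([-0.0, -1.8, 32.2], [0.0, 17.0, -0.0]), ([6.3, -1.8, 48.3], [0.0, 26.0, -0.0]), ([14.0, -1.8, 61.5], [0.0, 34.0, -0.0]), ([23.4, -1.8, 73.6], [0.0, 42.0, -0.0]), ([34.5, -1.8, 84.3], [0.0, 50.0, -0.0]), ([46.9, -1.8, 93.3], [0.0, 58.0, -0.0]), ([58.7, -1.9, 99.7], [0.1, 65.0, -0.0]), ([71.2, -1.9, 104.7], [0.1, 72.0, -0.0])]
```

View pics/side3.png

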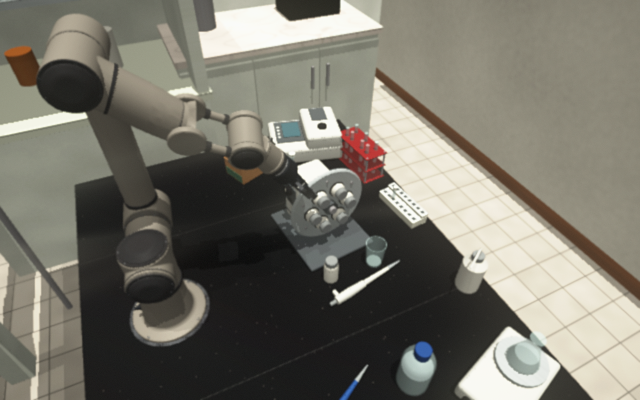

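The side view shows the open fingers still straddling the rim at about (298,183), and the bench objects are undisturbed. Swinging the open gripper back to regrip.

```bash
python3 -m handwheel '[{"travel":[-4.7,0,4],"dr":[0,2,0],"fingers":1},{"travel":[-3.5,0,17],"dr":[0,9,0],"fingers":1},{"travel":[0,0,32],"dr":[0,17,0],"fingers":1},{"travel":[6.3,0,48.3],"dr":[0,25.5,0],"fingers":1},{"travel":[14,0,61.5],"dr":[0,34,0],"fingers":1},{"travel":[23.4,0,73.6],"dr":[0,42,0],"fingers":1},{"travel":[34.5,0,84.3],"dr":[0,50,0],"fingers":1},{"travel":[46.9,0,93.3],"dr":[0,58,0],"fingers":1},{"travel":[58.7,0,99.7],"dr":[0,65,0],"fingers":1},{"travel":[67.5,0,103.4],"dr":[0,70,0],"fingers":1}]' >/dev/null
python3 -m handwheel '[{"travel":[0,0,0],"dr":[0,0,0],"fingers":1},{"travel":[0,0,0],"dr":[0,0,0],"fingers":1}]' >/dev/null;python3 log.py
python3 -m handwheel '[{"travel":[0,0,0],"dr":[0,0,0],"fingers":0.5},{"travel":[0,0,0],"dr":[0,0,0],"fingers":0},{"travel":[0,0,0],"dr":[0,0,0],"fingers":0},{"travel":[0,0,0],"dr":[0,0,0],"fingers":0},{"travel":[0,0,0],"dr":[0,0,0],"fingers":0},{"travel":[0,0,0],"dr":[0,0,0],"fingers":0}]' 20; python3 log.py
```

```text
LOG phi -34.6 tool -34.0 rt 0.1087 y 0.0018 | Ft -0.26 Fr -0.15 Fn -1.04 M.N -0.254 rxF.N -0.028 qd 0.11 J [ 0.02  0.95  0.51 -0.07  2.27 -1.69]
time_s: 21.2
eef_pos: [0.6166, 0.0755, 0.2576]
orientation: [[-0.554, -0.113, 0.824], [-0.064, 0.994, 0.093], [-0.83, -0.001, -0.558]]
force: [0.8, -2.9, 5.6]
opening: 0.0137
LOG phi -33.5 tool -33.9 rt 0.1110 y 0.0013 | Ft -2.71 Fr 4.92 Fn -2.96 M.N 0.105 rxF.N -0.297 qd 0.01 J [ 0.02  0.94  0.51 -0.07  2.28 -1.69]
```

```bash
for i in 1 2 3 4 5 6 7 8 9 10 11; do
python3 -m handwheel '[{"travel":[0.3,0,-5.8],"dr":[0,-3,0],"fingers":0},{"travel":[0.8,0,-11.6],"dr":[0,-6,0],"fingers":0}]' >/dev/null; python3 log.py; done
```

```text
LOG phi -28.3 tool -27.8 rt 0.1100 y 0.0013 | Ft 3.82 Fr 3.54 Fn -5.27 M.N -0.771 rxF.N 0.416 qd 0.87 J [ 0.02  0.83  0.69 -0.05  2.11 -1.68]
LOG phi -22.2 tool -21.7 rt 0.1099 y 0.0012 | Ft 3.70 Fr 1.65 Fn -2.73 M.N -0.945 rxF.N 0.406 qd 0.77 J [ 0.01  0.72  0.85 -0.04  1.95 -1.68]
LOG phi -16.1 tool -15.7 rt 0.1099 y 0.0013 | Ft 3.86 Fr 0.02 Fn -2.22 M.N -0.928 rxF.N 0.424 qd 0.75 J [ 0.01  0.62  1.   -0.03  1.8  -1.68]
LOG phi -10.1 tool -9.7 rt 0.1098 y 0.0013 | Ft 3.36 Fr 0.12 Fn -1.97 M.N -0.990 rxF.N 0.369 qd 0.74 J [ 0.    0.52  1.13 -0.02  1.65 -1.68]
LOG phi -4.1 tool -3.7 rt 0.1098 y 0.0013 | Ft 5.62 Fr -1.53 Fn -1.64 M.N -0.944 rxF.N 0.618 qd 0.73 J [-0.01  0.43  1.27 -0.01  1.5  -1.69]
LOG phi 1.9 tool 2.4 rt 0.1098 y 0.0013 | Ft 5.73 Fr -3.02 Fn -2.44 M.N -0.970 rxF.N 0.632 qd 0.74 J [-0.02  0.35  1.4   0.    1.36 -1.7 ]
LOG phi 7.9 tool 8.4 rt 0.1097 y 0.0013 | Ft 5.47 Fr -4.00 Fn -1.13 M.N -0.985 rxF.N 0.604 qd 0.75 J [-0.03  0.27  1.52  0.02  1.21 -1.72]
LOG phi 14.0 tool 14.4 rt 0.1096 y 0.0013 | Ft 5.80 Fr -5.91 Fn -1.32 M.N -0.989 rxF.N 0.640 qd 0.76 J [-0.04  0.19  1.65  0.04  1.06 -1.74]
LOG phi 20.0 tool 20.4 rt 0.1096 y 0.0013 | Ft 6.64 Fr -8.34 Fn -0.41 M.N -0.952 rxF.N 0.735 qd 0.78 J [-0.06  0.12  1.77  0.08  0.9  -1.78]
LOG phi 26.0 tool 26.4 rt 0.1095 y 0.0013 | Ft 6.25 Fr -10.11 Fn 1.97 M.N -0.951 rxF.N 0.693 qd 0.80 J [-0.08  0.06  1.89  0.12  0.74 -1.84]
LOG phi 32.1 tool 32.4 rt 0.1095 y 0.0013 | Ft 7.10 Fr -14.88 Fn 3.79 M.N -0.929 rxF.N 0.786 qd 0.82 J [-0.1   0.01  2.01  0.21  0.58 -1.93]
```

```bash
for i in 1 2 3 4 5 6 7 8 9 10 11; do
python3 -m handwheel '[{"travel":[0,0,5.8],"dr":[0,3,0],"fingers":0},{"travel":[0.4,0,11.6],"dr":[0,6,0],"fingers":0}]' >/dev/null; python3 log.py; done
cp log.txt log3.txt
cat > extra.py <<'E'
E3=[eval(l) for l in open('log3.txt')]
S+=[(d,1,72,2) for d in E3[0:12]]+[(d,1,142,3) for d in E3[16:27]]+[(d,-1,142,3) for d in E3[27:38]]
B=B[:4]+[E3[13],E3[14]]+B[4:]
E
sed -i 's/B\[:4\]$/B[:6]/; s/free=.*/free=[A[26]]+B[:6]/' fit2.py; python3 fit2.py; wc -l log3.txt
```

```text
LOG phi 28.5 tool 25.6 rt 0.1087 y 0.0013 | Ft -2.44 Fr -8.07 Fn -1.32 M.N 1.006 rxF.N -0.309 qd 0.84 J [-0.08  0.06  1.89  0.12  0.75 -1.83]
LOG phi 21.9 tool 19.6 rt 0.1087 y 0.0013 | Ft -4.28 Fr -1.80 Fn -2.98 M.N 1.020 rxF.N -0.473 qd 0.79 J [-0.06  0.12  1.77  0.07  0.91 -1.78]
LOG phi 15.7 tool 13.6 rt 0.1088 y 0.0013 | Ft -4.80 Fr -0.55 Fn -3.16 M.N 1.127 rxF.N -0.523 qd 0.77 J [-0.04  0.19  1.65  0.04  1.07 -1.74]
LOG phi 9.6 tool 7.6 rt 0.1088 y 0.0013 | Ft -4.43 Fr 0.81 Fn -2.90 M.N 1.162 rxF.N -0.478 qd 0.75 J [-0.03  0.27  1.52  0.02  1.22 -1.72]
LOG phi 3.4 tool 1.6 rt 0.1089 y 0.0013 | Ft -4.65 Fr -0.52 Fn -3.21 M.N 1.046 rxF.N -0.508 qd 0.74 J [-0.02  0.35  1.4   0.    1.37 -1.7 ]
LOG phi -2.7 tool -4.4 rt 0.1089 y 0.0013 | Ft -4.37 Fr -0.10 Fn -2.58 M.N 1.082 rxF.N -0.476 qd 0.73 J [-0.01  0.44  1.27 -0.01  1.52 -1.69]
LOG phi -8.8 tool -10.4 rt 0.1090 y 0.0013 | Ft -5.00 Fr -0.73 Fn -2.26 M.N 1.049 rxF.N -0.547 qd 0.73 J [ 0.    0.53  1.13 -0.02  1.66 -1.68]
LOG phi -14.9 tool -16.4 rt 0.1090 y 0.0013 | Ft -5.62 Fr -0.08 Fn -2.42 M.N 1.081 rxF.N -0.613 qd 0.74 J [ 0.
[... 1630 characters left out ...]
d [] model -0.0
78 grp 1 fwd [-0.12  0.19] bwd [ 0.14 -0.19] model 0.02
78 grp 2 fwd [ 0.13 -0.02] bwd [] model 0.02
90 grp 1 fwd [0.04 0.06] bwd [0.12 0.09] model 0.04
90 grp 2 fwd [ 0.02 -0.02] bwd [] model 0.04
102 grp 1 fwd [0.05 0.08] bwd [-0.03] model 0.06
102 grp 2 fwd [0.08 0.19] bwd [] model 0.06
102 grp 3 fwd [] bwd [0.17] model 0.06
114 grp 1 fwd [0.25] bwd [] model 0.07
114 grp 3 fwd [0.23] bwd [ 0.06 -0.09] model 0.07
126 grp 3 fwd [-0. -0.] bwd [0.1  0.07] model 0.08
138 grp 3 fwd [-0.2  0.2] bwd [0.06 0.2 ] model 0.09
150 grp 3 fwd [0.15 0.04] bwd [0.02 0.17] model 0.1
162 grp 3 fwd [0.05 0.19] bwd [ 0.2  -0.05] model 0.1
174 grp 3 fwd [0.07 0.21] bwd [] model 0.09
38 log3.txt
```

```bash
cat > fit3.py <<'E'
import io,contextlib
with contextlib.redirect_stdout(io.StringIO()): exec(open('fit2.py').read())
def lin(L,sel,fixdrag=None):
    y=T(L)[sel]; X=np.c_[np.sin(w),np.cos(w),sg][sel]
    if fixdrag is not None: y=y-fixdrag*X[:,2];X=X[:,:2]
    x,_,_,_=np.linalg.lstsq(X,y,rcond=None); r=y-X@x; s=r.std(); cov=np.linalg.inv(X.T@X)*s*s
    M=np.hypot(*x[:2]); return 'psi0 %.1f +-%.1f M %.3f drag %s rms %.3f'%(np.degrees(np.arctan2(-x[1],-x[0])),np.degrees(np.sqrt(np.trace(cov[:2,:2])/2)/M),M,x[2:].round(3),s)
for L in(.13,.15,.16,.17,.18,.19,.2):
    print(L,'| g123',lin(L,g>0),'| all',lin(L,g>=0),'| g13',lin(L,(g==1)|(g==3)))
L=.18;t=T(L)
for k in(0,1,3):
    for lo in range(-40,190,12):
        m=(np.degrees(w)>=lo)&(np.degrees(w)<lo+12)&(g==k);f=m&(sg>0);bb=m&(sg<0)
        if f.any() and bb.any(): print(k,lo+6,'G',round((t[f].mean()+t[bb].mean())/2,3),'drag',round((t[f].mean()-t[bb].mean())/2,3))
E
python3 fit3.py
```

```text
0.13 | g123 psi0 71.1 +-7.1 M 0.207 drag [0.193] rms 0.129 | all psi0 67.0 +-6.9 M 0.162 drag [0.185] rms 0.122 | g13 psi0 70.0 +-7.3 M 0.222 drag [0.186] rms 0.131
0.15 | g123 psi0 67.2 +-6.5 M 0.248 drag [0.296] rms 0.141 | all psi0 62.0 +-6.2 M 0.198 drag [0.301] rms 0.134 | g13 psi0 65.9 +-6.5 M 0.270 drag [0.286] rms 0.141
0.16 | g123 psi0 65.7 +-6.2 M 0.269 drag [0.347] rms 0.147 | all psi0 60.1 +-6.0 M 0.217 drag [0.359] rms 0.141 | g13 psi0 64.3 +-6.2 M 0.295 drag [0.335] rms 0.147
0.17 | g123 psi0 64.3 +-6.0 M 0.290 drag [0.399] rms 0.154 | all psi0 58.5 +-5.8 M 0.235 drag [0.416] rms 0.149 | g13 psi0 63.0 +-5.9 M 0.319 drag [0.385] rms 0.152
0.18 | g123 psi0 63.2 +-5.9 M 0.311 drag [0.45] rms 0.160 | all psi0 57.1 +-5.7 M 0.254 drag [0.474] rms 0.158 | g13 psi0 61.9 +-5.7 M 0.344 drag [0.435] rms 0.158
0.19 | g123 psi0 62.2 +-5.7 M 0.332 drag [0.502] rms 0.167 | all psi0 56.0 +-5.6 M 0.273 drag [0.532] rms 0.167 | g13 psi0 61.0 +-5.5 M 0.369 drag [0.484] rms 0.164
0.2 | g123 psi0 61.4 +-5.6 M 0.353 drag [0.553] rms 0.174 | all psi0 55.0 +-5.6 M 0.292 drag [0.59] rms 0.177 | g13 psi0 60.1 +-5.4 M 0.394 drag [0.534] rms 0.170
0 -34 G -0.158 drag 0.529
0 -22 G -0.158 drag 0.525
0 -10 G -0.076 drag 0.506
0 2 G -0.106 drag 0.585
0 14 G -0.148 drag 0.481
1 38 G -0.306 drag 0.397
1 50 G -0.433 drag 0.467
1 62 G -0.301 drag 0.441
1 74 G -0.252 drag 0.554
1 86 G -0.083 drag 0.398
1 98 G -0.056 drag 0.398
3 110 G 0.026 drag 0.512
3 122 G -0.071 drag 0.367
3 134 G 0.063 drag 0.31
3 146 G 0.16 drag 0.424
3 158 G 0.137 drag 0.536
3 170 G 0.386 drag 0.358
```

A consistent picture now: M≈0.31 N m, drag≈0.45 N m, heavy side about 62±6° from the top at the start. The bottles sit every 60°, so the camera can snap this to a particular bottle.

```bash
cat > bot.py <<'E'
from h import *
import sys
def caps(c,px,off=.044):
    # cast rays on cap front plane
    p=np.array(px,float).reshape(-1,1,2); n=cv2.undistortPoints(p,K(c),np.array(c['D'])).reshape(-1,2)
    V=np.array(c['view']);R=V[:3,:3];o=-R.T@V[:3,3]
    out=[]
    for a in n:
        d=R.T@np.r_[a,1]; P0=C+N*.001-N*off; s=((P0-o)@N)/(d@N); q=o+s*d-C
        out.append((np.degrees(np.arctan2(-q@EX,q[2])).round(1),np.hypot(q@EX,q[2]).round(4)))
    return out
def overlay(c,psi,f):
    im=cv2.resize(c['pixels'][150:260,260:420,::-1],None,fx=5,fy=5,interpolation=cv2.INTER_CUBIC)
    for k in range(6):
        a=np.radians(psi+60*k); q=C+N*.001-N*.045+.066*(-np.sin(a)*EX+np.cos(a)*np.array([0,0,1]))
        u=(proj(c,q)[0]-[260,150]+.5)*5; cv2.circle(im,tuple(int(v) for v in u),5,(0,0,255) if k else (0,255,0),-1)
        cv2.putText(im,str(int(psi+60*k)),tuple(int(v)+6 for v in u),0,.5,(0,200,255),1)
    cv2.imwrite('pics/'+f+'.png',im)
E
python3 - <<'E'
from bot import *
c=dict(np.load('pics/side0.npz'))
px=np.array([(393,215),(455,245),(427,315),(345,370),(285,362),(318,275)])/5-.5+[260,150]
r=caps(c,px);print(r); print([x[0]%60 for x in r])
c=dict(np.load('pics/side0.npz')); 
a=np.array([x[0] for x in r]);m=np.degrees(np.angle(np.exp(1j*np.radians(a*6)).mean()))/6;print(m%60)
overlay(c,m+60 if m<30 else m,'ov2')
E
```

```text
[(np.float64(-8.2), np.float64(0.0768)), (np.float64(-66.4), np.float64(0.0665)), (np.float64(-122.9), np.float64(0.0506)), (np.float64(155.3), np.float64(0.0502)), (np.float64(101.4), np.float64(0.068)), (np.float64(40.0), np.float64(0.067))]
[np.float64(51.8), np.float64(53.599999999999994), np.float64(57.099999999999994), np.float64(35.30000000000001), np.float64(41.400000000000006), np.float64(40.0)]
46.592566631242256
```

View pics/ov2.png

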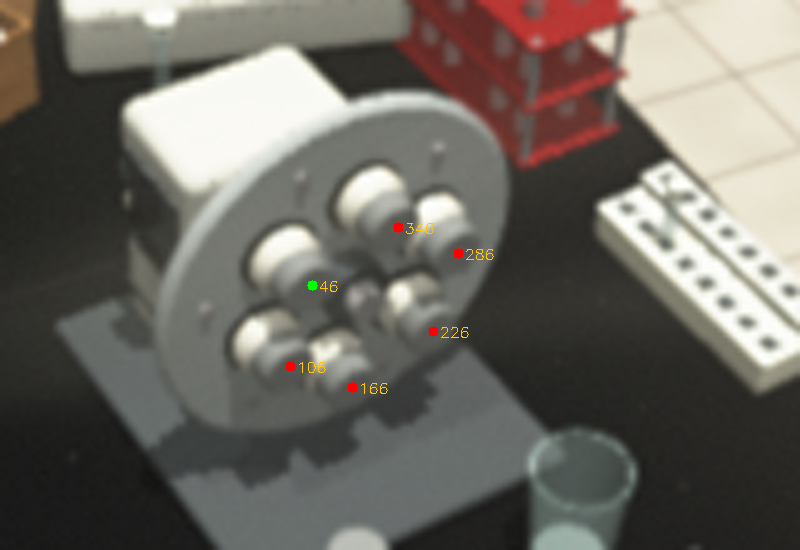

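Run:
```python
from bot import *
c=snap('side','side4'); overlay(c,154,'ov4')
```

```text
(no output)
```

View pics/ov4.png

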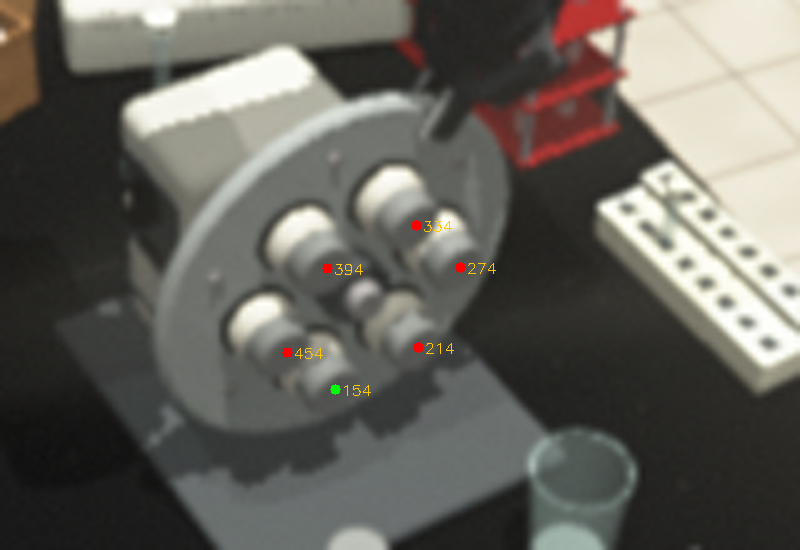

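The camera bookkeeping agrees: the dots match the caps with the candidate now at ψ≈154°, and the other candidates are 60° away. The torque fit is 15° from this bottle and 45° from the next. There's time for one more independent range to settle it, so I'll turn on and regrip.

```bash
rm log.txt
for i in 1 2 3 4 5 6 7 8 9 10 11; do
python3 -m handwheel '[{"travel":[0.3,0,-5.8],"dr":[0,-3,0],"fingers":0}]' >/dev/null; python3 log.py >/dev/null
python3 -m handwheel '[{"travel":[0.3,0,-5.8],"dr":[0,-3,0],"fingers":0}]' >/dev/null; python3 log.py|cut -c1-95; done
python3 -m handwheel '[{"travel":[2,0,1],"dr":[0,0,0],"fingers":0},{"travel":[2,0,2],"dr":[0,0,0],"fingers":0.5},{"travel":[2,0,2],"dr":[0,0,0],"fingers":1},{"travel":[2,0,2],"dr":[0,0,0],"fingers":1},{"travel":[2,0,2],"dr":[0,0,0],"fingers":1}]'; python3 log.py
python3 - <<'E'
from h import *
s=robot.state(); print([rel(s['eef_pos'],s['orientation'],*pose(a,.11)) for a in (30,23,15,7,-1,-9,-17,-25,-33)])
E
```

```text
LOG phi -28.7 tool -28.0 rt 0.1076 y 0.0013 | Ft 4.40 Fr -6.84 Fn -2.73 M.N -1.243 rxF.N 0.482 
LOG phi -22.2 tool -22.0 rt 0.1075 y 0.0013 | Ft 5.20 Fr -7.84 Fn -2.31 M.N -1.234 rxF.N 0.564 
LOG phi -16.0 tool -15.9 rt 0.1075 y 0.0013 | Ft 4.70 Fr -8.94 Fn -3.44 M.N -1.265 rxF.N 0.507 
LOG phi -9.9 tool -9.9 rt 0.1075 y 0.0013 | Ft 6.25 Fr -9.67 Fn -2.07 M.N -1.268 rxF.N 0.671 qd
LOG phi -3.7 tool -3.9 rt 0.1074 y 0.0013 | Ft 6.67 Fr -10.13 Fn -1.82 M.N -1.298 rxF.N 0.714 q
LOG phi 2.5 tool 2.1 rt 0.1074 y 0.0013 | Ft 6.97 Fr -11.53 Fn -2.61 M.N -1.198 rxF.N 0.741 qd 
LOG phi 8.6 tool 8.2 rt 0.1073 y 0.0013 | Ft 6.96 Fr -12.46 Fn -2.16 M.N -1.113 rxF.N 0.737 qd 
LOG phi 14.8 tool 14.2 rt 0.1073 y 0.0013 | Ft 6.30 Fr -15.43 Fn -1.87 M.N -1.144 rxF.N 0.659 q
LOG phi 20.9 tool 20.2 rt 0.1073 y 0.0013 | Ft 7.06 Fr -19.70 Fn -1.14 M.N -1.107 rxF.N 0.729 q
LOG phi 27.1 tool 26.2 rt 0.1073 y 0.0013 | Ft 7.53 Fr -23.73 Fn -0.62 M.N -1.056 rxF.N 0.766 q
LOG phi 33.3 tool 32.2 rt 0.1074 y 0.0013 | Ft 7.61 Fr -24.67 Fn 4.01 M.N -0.852 rxF.N 0.765 qd
time_s: 28.35
eef_pos: [0.4992, 0.0627, 0.2548]
orientation: [[0.526, -0.114, 0.843], [0.061, 0.993, 0.097], [-0.848, 0.0, 0.53]]
force: [0.5, 0.5, 0.3]
opening: 0.0708
LOG phi 32.3 tool 32.0 rt 0.1063 y 0.0018 | Ft 0.63 Fr -0.06 Fn 0.41 M.N 0.288 rxF.N 0.067 qd 0.00 J [-0.1   0.01  2.01  0.21  0.58 -1.93]
[([-3.6, -1.8, 4.4], [0.0, 2.0, -0.0]), ([-2.4, -1.8, 17.8], [0.0, 9.0, -0.0]), ([1.1, -1.8, 32.7], [0.0, 17.0, -0.0]), ([6.6, -1.8, 47.1], [0.0, 25.0, -0.0]), ([14.0, -1.8, 60.5], [0.0, 33.0, -0.0]), ([23.2, -1.9, 72.7], [0.1, 41.0, -0.0]), ([34.1, -1.9, 83.6], [0.1, 49.0, -0.0]), ([46.4, -1.9, 92.8], [0.1, 57.0, -0.0]), ([59.8, -1.9, 100.3], [0.1, 65.0, -0.0])]
```

```bash
python3 -m handwheel '[{"travel":[-3.6,0,4.4],"dr":[0,2,0],"fingers":1},{"travel":[-2.4,0,17.8],"dr":[0,9,0],"fingers":1},{"travel":[1.1,0,32.7],"dr":[0,17,0],"fingers":1},{"travel":[6.6,0,47],"dr":[0,25,0],"fingers":1},{"travel":[14,0,60.5],"dr":[0,33,0],"fingers":1},{"travel":[23.2,0,72.7],"dr":[0,41,0],"fingers":1},{"travel":[34,0,83.6],"dr":[0,49,0],"fingers":1},{"travel":[46.4,0,92.8],"dr":[0,57,0],"fingers":1},{"travel":[59.8,0,100.3],"dr":[0,65,0],"fingers":1},{"travel":[59.8,0,100.3],"dr":[0,65,0],"fingers":1}]' >/dev/null
python3 -m handwheel '[{"travel":[0,0,0],"dr":[0,0,0],"fingers":1},{"travel":[0,0,0],"dr":[0,0,0],"fingers":1}]' >/dev/null;python3 log.py
python3 -m handwheel '[{"travel":[0,0,0],"dr":[0,0,0],"fingers":0.5},{"travel":[0,0,0],"dr":[0,0,0],"fingers":0},{"travel":[0,0,0],"dr":[0,0,0],"fingers":0},{"travel":[0,0,0],"dr":[0,0,0],"fingers":0},{"travel":[0,0,0],"dr":[0,0,0],"fingers":0},{"travel":[0,0,0],"dr":[0,0,0],"fingers":0}]' 20 |head -1; python3 log.py
for i in 1 2 3 4 5 6 7 8 9 10; do
python3 -m handwheel '[{"travel":[0.3,0,-5.8],"dr":[0,-3,0],"fingers":0}]' >/dev/null; python3 log.py >/dev/null
python3 -m handwheel '[{"travel":[0.3,0,-5.8],"dr":[0,-3,0],"fingers":0}]' >/dev/null; python3 log.py|cut -c1-95; done
for i in 1 2 3 4 5 6 7 8 9 10; do
python3 -m handwheel '[{"travel":[0.1,0,5.8],"dr":[0,3,0],"fingers":0}]' >/dev/null; python3 log.py >/dev/null
python3 -m handwheel '[{"travel":[0.1,0,5.8],"dr":[0,3,0],"fingers":0}]' >/dev/null; python3 log.py|cut -c1-95; done
```

```text
LOG phi -32.2 tool -32.7 rt 0.1121 y 0.0019 | Ft -1.05 Fr 0.70 Fn 0.18 M.N -0.252 rxF.N -0.117 qd 0.08 J [ 0.02  0.92  0.54 -0.06  2.25 -1.69]
time_s: 30.15
LOG phi -32.7 tool -32.9 rt 0.1108 y 0.0012 | Ft -2.53 Fr 4.68 Fn -3.34 M.N 0.088 rxF.N -0.278 qd 0.01 J [ 0.02  0.92  0.54 -0.06  2.25 -1.69]
LOG phi -27.6 tool -26.7 rt 0.1098 y 0.0013 | Ft 5.30 Fr 4.65 Fn -3.11 M.N -0.988 rxF.N 0.574 q
LOG phi -21.5 tool -20.7 rt 0.1097 y 0.0013 | Ft 5.73 Fr 2.03 Fn -1.88 M.N -1.194 rxF.N 0.625 q
LOG phi -15.4 tool -14.6 rt 0.1097 y 0.0013 | Ft 6.58 Fr 0.96 Fn -1.11 M.N -1.194 rxF.N 0.720 q
LOG phi -9.4 tool -8.6 rt 0.1096 y 0.0013 | Ft 6.73 Fr 0.45 Fn -2.77 M.N -1.153 rxF.N 0.737 qd 
LOG phi -3.4 tool -2.6 rt 0.1096 y 0.0013 | Ft 6.84 Fr 0.28 Fn -2.04 M.N -1.119 rxF.N 0.749 qd 
LOG phi 2.6 tool 3.4 rt 0.1095 y 0.0013 | Ft 6.36 Fr -0.84 Fn -1.69 M.N -1.050 rxF.N 0.698 qd 0
LOG phi 8.6 tool 9.5 rt 0.1094 y 0.0013 | Ft 6.05 Fr -1.05 Fn -1.55 M.N -1.014 rxF.N 0.664 qd 0
LOG phi 14.6 tool 15.5 rt 0.1094 y 0.0013 | Ft 6.14 Fr -0.97 Fn -0.73 M.N -0.928 rxF.N 0.673 qd
LOG phi 20.7 tool 21.5 rt 0.1093
[... 418 characters left out ...]
99 M.N 0.943 rxF.N -0.398 qd 
LOG phi 3.9 tool 2.8 rt 0.1083 y 0.0013 | Ft -4.39 Fr 3.46 Fn -2.47 M.N 0.918 rxF.N -0.468 qd 0
LOG phi -2.3 tool -3.2 rt 0.1084 y 0.0013 | Ft -3.35 Fr 4.36 Fn -1.97 M.N 0.842 rxF.N -0.356 qd
LOG phi -8.5 tool -9.2 rt 0.1085 y 0.0013 | Ft -2.95 Fr 3.78 Fn -2.88 M.N 0.830 rxF.N -0.315 qd
LOG phi -14.6 tool -15.2 rt 0.1085 y 0.0013 | Ft -3.91 Fr 3.06 Fn -2.53 M.N 0.756 rxF.N -0.421 
LOG phi -20.7 tool -21.2 rt 0.1086 y 0.0013 | Ft -3.98 Fr 2.69 Fn -3.54 M.N 0.800 rxF.N -0.429 
LOG phi -26.9 tool -27.2 rt 0.1086 y 0.0013 | Ft -3.36 Fr 3.25 Fn -2.77 M.N 0.710 rxF.N -0.363 
LOG phi -33.0 tool -33.2 rt 0.1087 y 0.0013 | Ft -4.40 Fr 4.48 Fn -3.66 M.N 0.727 rxF.N -0.476
```

```bash
cp log.txt log4.txt; wc -l log4.txt
cat >> extra.py <<'E'
E4=[eval(l) for l in open('log4.txt')]
S+=[(d,1,142,4) for d in E4[0:22]]+[(d,1,207,5) for d in E4[25:45]]+[(d,-1,207,5) for d in E4[45:65]]
B=B[:6]+[E4[22],E4[23]]+B[6:]
E
sed -i 's/free=.*/free=[A[26]]+B[:8]/' fit2.py
sed -i "s/range(-40,190,12)/range(-40,260,12)/; s/for k in(0,1,3)/for k in(0,1,3,5)/; s/| g13',lin(L,(g==1)|(g==3))/| g135',lin(L,(g==1)|(g==3)|(g==5))/" fit3.py; sed -i 's/^S+=\[(d,1,72,1).*/S+=[(d,1,72,1) for d in B[5:17]]+[(d,-1,72,1) for d in B[17:29]]/' fit2.py
python3 fit3.py
```

```text
65 log4.txt
0.13 | g123 psi0 66.2 +-4.6 M 0.222 drag [0.21] rms 0.133 | all psi0 63.6 +-4.5 M 0.203 drag [0.207] rms 0.129 | g135 psi0 70.7 +-4.8 M 0.236 drag [0.216] rms 0.127
0.15 | g123 psi0 63.8 +-4.1 M 0.260 drag [0.312] rms 0.139 | all psi0 60.6 +-4.0 M 0.237 drag [0.317] rms 0.135 | g135 psi0 66.3 +-4.4 M 0.271 drag [0.314] rms 0.133
0.16 | g123 psi0 62.8 +-3.9 M 0.279 drag [0.363] rms 0.142 | all psi0 59.4 +-3.9 M 0.255 drag [0.373] rms 0.139 | g135 psi0 64.5 +-4.3 M 0.289 drag [0.363] rms 0.136
0.17 | g123 psi0 62.0 +-3.8 M 0.297 drag [0.415] rms 0.147 | all psi0 58.4 +-3.8 M 0.272 drag [0.428] rms 0.144 | g135 psi0 62.9 +-4.1 M 0.307 drag [0.412] rms 0.140
0.18 | g123 psi0 61.2 +-3.7 M 0.316 drag [0.466] rms 0.151 | all psi0 57.4 +-3.7 M 0.290 drag [0.483] rms 0.150 | g135 psi0 61.5 +-4.0 M 0.325 drag [0.461] rms 0.145
0.19 | g123 psi0 60.6 +-3.6 M 0.335 drag [0.517] rms 0.156 | all psi0 56.6 +-3.6 M 0.307 drag [0.538] rms 0.157 | g135 psi0 60.2 +-3.9 M 0.344 drag [0.511] rms 0.149
0.2 | g123 psi0 60.0 +-3.5 M 0.354 drag [0.568] rms 0.161 | all psi0 55.9 +-3.6 M 0.325 drag [0.593] rms 0.165 | g135 psi0 59.1 +-3.8 M 0.363 drag [0.56] rms 0.154
0 -34 G -0.156 drag 0.529
0 -22 G -0.157 drag 0.525
0 -10 G -0.076 drag 0.506
0 2 G -0.107 drag 0.585
0 14 G -0.149 drag 0.481
1 38 G -0.304 drag 0.397
1 50 G -0.432 drag 0.467
1 62 G -0.301 drag 0.441
1 74 G -0.253 drag 0.554
1 86 G -0.085 drag 0.398
1 98 G -0.059 drag 0.398
3 110 G 0.028 drag 0.512
3 122 G -0.07 drag 0.367
3 134 G 0.063 drag 0.309
3 146 G 0.159 drag 0.424
3 158 G 0.135 drag 0.536
3 170 G 0.384 drag 0.358
5 182 G 0.352 drag 0.447
5 194 G 0.283 drag 0.495
5 206 G 0.288 drag 0.521
5 218 G 0.272 drag 0.441
5 230 G 0.341 drag 0.547
```

The extra range settles it. The gravity torque stays at +0.3 N m up to w≈230, which fits the bottle at 47° and rules out the one at 107°. The target is w≈133 and the wheel is now at about 174, so I need to turn back about 41°. I'll regrip at the near side.

```bash
python3 -m handwheel '[{"travel":[0,0,0],"dr":[0,0,0],"fingers":0.5},{"travel":[0,0,0],"dr":[0,0,0],"fingers":1},{"travel":[0,0,0],"dr":[0,0,0],"fingers":1},{"travel":[0,0,0],"dr":[0,0,0],"fingers":1}]'|head -1; python3 log.py
python3 - <<'E'
from bot import *
s=robot.state(); print([rel(s['eef_pos'],s['orientation'],*pose(a,.11)) for a in (-25,-17,-9,-1,7,15,23,28)])
c=snap('side','side5'); overlay(c,47+174,'ov5')
E
```

```text
time_s: 34.55
LOG phi -33.0 tool -32.9 rt 0.1094 y 0.0019 | Ft 0.30 Fr -0.13 Fn 0.02 M.N -0.233 rxF.N 0.033 qd 0.00 J [ 0.02  0.92  0.55 -0.06  2.24 -1.69]
[([0.4, -1.9, -15.3], [0.1, -7.9, 0.0]), ([3.6, -1.9, -30.3], [0.1, -15.9, 0.0]), ([8.8, -1.9, -44.8], [0.1, -23.9, 0.0]), ([16.0, -1.9, -58.3], [0.1, -31.9, 0.0]), ([25.0, -1.8, -70.8], [0.1, -39.9, 0.0]), ([35.6, -1.8, -81.9], [0.1, -47.9, 0.0]), ([47.7, -1.8, -91.3], [0.1, -55.9, 0.0]), ([55.8, -1.8, -96.4], [0.1, -60.9, -0.0])]
```

View pics/ov5.png

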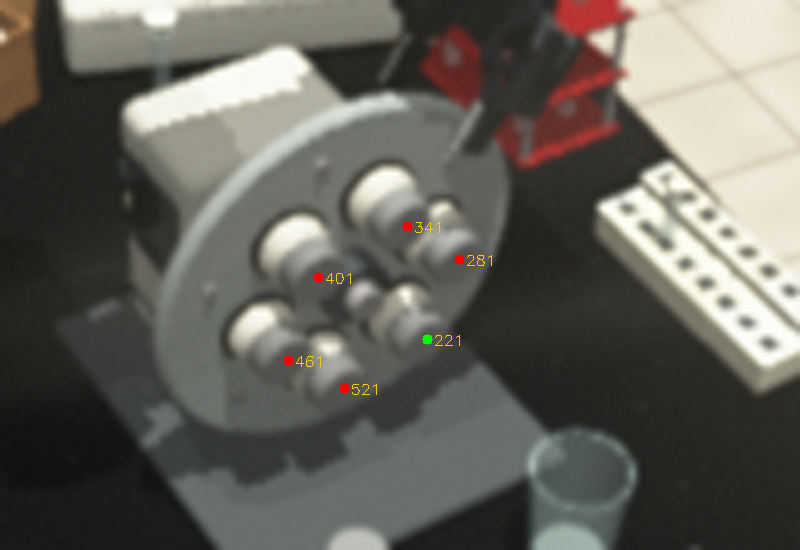

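```bash
python3 -m handwheel '[{"travel":[0.4,0,-15.3],"dr":[0,-8,0],"fingers":1},{"travel":[3.6,0,-30.3],"dr":[0,-16,0],"fingers":1},{"travel":[8.8,0,-44.8],"dr":[0,-24,0],"fingers":1},{"travel":[16,0,-58.3],"dr":[0,-32,0],"fingers":1},{"travel":[25,0,-70.8],"dr":[0,-40,0],"fingers":1},{"travel":[35.6,0,-81.9],"dr":[0,-48,0],"fingers":1},{"travel":[47.7,0,-91.3],"dr":[0,-56,0],"fingers":1},{"travel":[55.8,0,-96.4],"dr":[0,-61,0],"fingers":1},{"travel":[55.8,0,-96.4],"dr":[0,-61,0],"fingers":1},{"travel":[55.8,0,-96.4],"dr":[0,-61,0],"fingers":1}]'|head -1
python3 -m handwheel '[{"travel":[0,0,0],"dr":[0,0,0],"fingers":1},{"travel":[0,0,0],"dr":[0,0,0],"fingers":0.5},{"travel":[0,0,0],"dr":[0,0,0],"fingers":0},{"travel":[0,0,0],"dr":[0,0,0],"fingers":0},{"travel":[0,0,0],"dr":[0,0,0],"fingers":0},{"travel":[0,0,0],"dr":[0,0,0],"fingers":0},{"travel":[0,0,0],"dr":[0,0,0],"fingers":0}]' 25 ; python3 log.py
for i in 1 2 3 4 5 6; do
python3 -m handwheel '[{"travel":[0.1,0,5.8],"dr":[0,3,0],"fingers":0},{"travel":[0.6,0,11.6],"dr":[0,6,0],"fingers":0}]' >/dev/null; python3 log.py|cut -c1-95; done
python3 -m handwheel '[{"travel":[0.1,0,5.8],"dr":[0,3,0],"fingers":0},{"travel":[0.4,0,9.6],"dr":[0,5,0],"fingers":0},{"travel":[0.4,0,9.6],"dr":[0,5,0],"fingers":0},{"travel":[0.4,0,9.6],"dr":[0,5,0],"fingers":0}]' 40; python3 log.py
python3 - <<'E'
from bot import *
c=snap('side','side6'); overlay(c,180,'ov6')
E
```

```text
time_s: 35.6
time_s: 36.3
eef_pos: [0.5046, 0.0629, 0.2613]
orientation: [[0.467, -0.114, 0.877], [0.053, 0.994, 0.1], [-0.883, -0.0, 0.47]]
force: [1.0, -1.5, -0.9]
opening: 0.0135
LOG phi 28.1 tool 28.0 rt 0.1091 y 0.0014 | Ft 0.26 Fr -1.20 Fn -1.57 M.N 0.172 rxF.N 0.028 qd 0.00 J [-0.08  0.04  1.93  0.14  0.7  -1.86]
LOG phi 22.4 tool 21.8 rt 0.1091 y 0.0013 | Ft -0.62 Fr -3.24 Fn -0.70 M.N 0.495 rxF.N -0.072 q
LOG phi 16.3 tool 15.8 rt 0.1092 y 0.0013 | Ft -3.07 Fr 0.53 Fn -2.36 M.N 0.660 rxF.N -0.334 qd
LOG phi 10.2 tool 9.8 rt 0.1092 y 0.0013 | Ft -3.87 Fr 0.86 Fn -1.56 M.N 0.775 rxF.N -0.421 qd 
LOG phi 4.2 tool 3.7 rt 0.1093 y 0.0013 | Ft -3.11 Fr 1.36 Fn -2.12 M.N 0.795 rxF.N -0.338 qd 0
LOG phi -1.9 tool -2.3 rt 0.1093 y 0.0013 | Ft -4.48 Fr 1.75 Fn -2.26 M.N 0.890 rxF.N -0.489 qd
LOG phi -7.9 tool -8.3 rt 0.1094 y 0.0013 | Ft -5.34 Fr 1.60 Fn -2.19 M.N 0.920 rxF.N -0.584 qd
time_s: 37.9
eef_pos: [0.5812, 0.0715, 0.2714]
orientation: [[-0.224, -0.113, 0.968], [-0.026, 0.994, 0.11], [-0.974, -0.001, -0.225]]
force: [0.5, -3.1, 1.4]
opening: 0.0134
LOG phi -13.6 tool -13.0 rt 0.1094 y 0.0013 | Ft -0.16 Fr 1.36 Fn -3.14 M.N 0.376 rxF.N -0.019 qd 0.01 J [ 0.    0.58  1.06 -0.03  1.73 -1.68]
```

View pics/ov6.png

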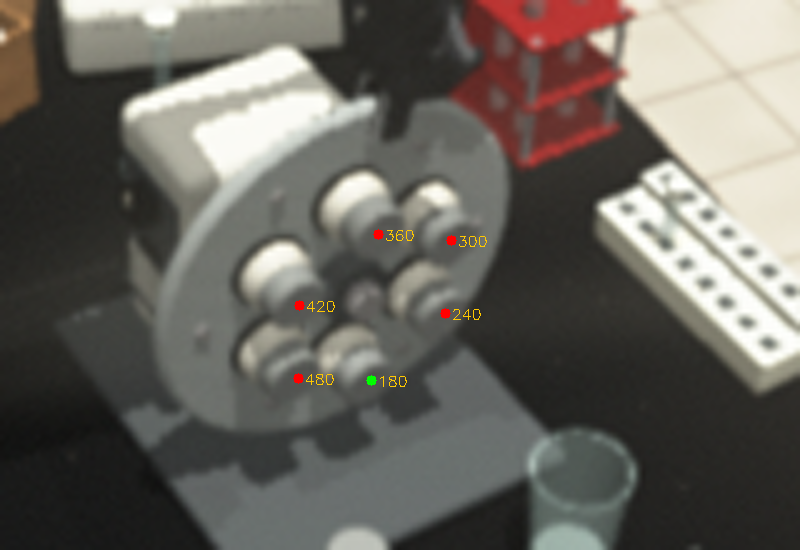

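The overlay shows a bottle right at the bottom, at (360,370) in the crop, within a few degrees, with the fingers holding the rim near the top. A short settle, a last check on the bench, then I'll hand in.

```bash
python3 -m handwheel '[{"travel":[0,0,0],"dr":[0,0,0],"fingers":0},{"travel":[0,0,0],"dr":[0,0,0],"fingers":0},{"travel":[0,0,0],"dr":[0,0,0],"fingers":0}]' 40
python3 - <<'E'
from h import *
a=dict(np.load('pics/side0.npz'))['pixels'].astype(int); c=snap('side','side7'); b=c['pixels'].astype(int)
for n,(x0,y0,x1,y1) in dict(spare=(320,252,342,285),beaker=(363,233,390,268),pip=(328,258,402,306),media=(395,340,438,396),pip2=(338,362,370,400)).items(): print(n,np.abs(a-b)[y0:y1,x0:x1].mean().round(2))
at=dict(np.load('pics/top0.npz'))['pixels'].astype(int); bt=snap('top','top7')['pixels'].astype(int)
for n,(x0,y0,x1,y1) in dict(box=(133,200,195,258),flask=(210,178,240,205)).items(): print(n,np.abs(at-bt)[y0:y1,x0:x1].mean().round(2))
s=robot.state();print(s['force'],s['opening'],abs(s['joint_velocities']).max(),s['time_s'])
job.hand_in()
E
```

```text
time_s: 38.25
eef_pos: [0.5809, 0.0715, 0.2714]
orientation: [[-0.223, -0.113, 0.968], [-0.026, 0.994, 0.11], [-0.974, -0.001, -0.225]]
force: [1.4, -5.2, 0.1]
opening: 0.0133
spare 2.14
beaker 1.79
pip 1.58
media 2.15
pip2 1.43
box 3.46
flask 2.67
[ 1.03395616 -4.43259234 -0.32583676] 0.013415319153193274 0.00236721683999798 38.35
the job is handed in; nothing more can be done
```

I turned what I identified as the heavy side to the bottom and handed the job in at 38.4 s, with the gripper still holding the rim at about 40 N. No verdict was reported.

**How I found the heavy side:** I gripped the rim and swept the wheel both ways over about 270° with several regrips. Averaging the two directions, after removing the tool's own moment bias measured in free air, gave a heavy-side pull of about 0.3 N m and a drag of about 0.45 N m.

**At hand-in:**
- **Position:** in the picture taken after the last turn, a bottle sits within a few degrees of the very bottom.
- **Grip:** the fingers were closed on the 14 mm disc (opening 13.4 mm). The grasp point was about 128 mm from the shaft.
- **Stillness:** the arm was at rest.
- **Bench:** before/after pictures show only small differences around the spare bottle, beaker, both pipettes, media bottle, box and flask, which I read as nothing having moved.

**What disagreed:**
- **Heavy-side angle:** the torque fit put the heavy side at 57–62° from the top at the start, while the nearest bottle was at 47° and the next at 107°. I chose the bottle at 47°. The last sweep, where the pull stayed at about +0.3 N m, fits that one and not the other.
- **First fit:** my first fit, made before I found the moment bias, was wrong.
- **Radial force:** two sweeps built up 30–57 N along the rim radius because of arc misalignment. That stayed below the 120 N wrist limit.

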